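# Pack the cheese order and block the crate

## Robot

A 7-joint arm with a two-finger parallel gripper is mounted at the origin on the work surface. World frame = base frame: x ahead of the robot, y to its left, z up, the work surface at z = 0. Lengths are in m, angles in rad, forces in N, time in s.
With the tool pointing down it reaches from about 0.35 to 0.9 m from the base axis. Payload 7.2 kg.
Tool frame: the origin (TCP) lies at the very end of the fingers, on their centre line; the grasp point (between the pads) lies 19 mm behind it; z points along the fingers, y is the line along which they close (so a half turn about z gives the same grasp; the last joint's range is limited). The gripper opens to 85 mm and grips with 20 to 120 N. Pads are 22 mm wide; open, the fingers measure 114 mm over their backs; the gripper's body (76 mm by 85 mm) begins 54 mm behind the grasp point. The pads swing forward as they close: fully open they stand 13 mm farther back than shut.
Start: joints at [1.081, 0.411, -0.013, 1.596, 0.006, 1.134, -0.082], TCP at [0.256, -0.57, 0.193] pointing down, gripper open.
Joint ranges: [-2.95, 2.95], [-0.29, 1.99], [-1.47, 1.44], [0.14, 2.54], [-1.03, 4.17], [0.13, 1.85], [-2.86, 2.86]. Speed limits (rad/s): [2.39, 2.39, 3.01, 3.01, 3.14, 3.14, 3.14].

## Interface

Orientations are given as a unit quaternion [x, y, z, w].
In Python, from cell import ctrl gives the robot as it stands. The module is installed in compiled form; this text tells all that it offers.
- The arm moves only by the tool servo_tool, never from a script. Its argument "commands" is text: rows parted by semicolons, each of 7 numbers parted by spaces: the turn, a rotation vector about the tool's x, y, z in rad, then the shift along the tool's x, y, z in m, then the closure, from -1 (fully open) to 1 (shut). A call has 1 to 5 rows; each row shifts and turns the commanded pose from where the row before left it, along the tool's axes as they then stand; what a row does not reach is not made up. A row lasts 1/12 s, in which the tool goes at most 41.7 mm and 7.16 degrees, less where a joint would pass 70% of its speed; a pose out of reach is approached as far as the arm can. A call is refused whole if a number of a shift passes 0.0417 or a number of a turn 0.125, either way. A call with a gripper value outside its range is refused whole. The fingers move at their own pace and stop on an object; "force" is the grip in N (left out, the last holds). Time passes only in rows, so rows that do not move let the fingers close. It gives the time, the measured TCP pose, the force, the opening and the grip force at its end, in the units of the state.
- ctrl.get_state(): the state, without advancing time (a new reading comes with each control period).
- ctrl.snapshot(name): name is "scene" or "top" or "wrist"; returns the picture (400x640x3 uint8, red, green, blue); there is no depth.
- ctrl.camera_model(name): a dict with "fovy" (degrees; the focal length in pixels is half the picture's height over the tangent of half this angle, whatever the lens; pixels are square), "cx", "cy" (the principal point, pixels), "rvec" (rotation vector, rad) and "tvec" (3), from world to camera coordinates, as OpenCV has them. Camera axes: x right, y down, z forward; pixel columns grow to the right and rows downward; lengths in m; the calibration is good to about 2 mm. The wrist camera is an equidistant fisheye: a pixel r from the principal point sees the ray r / f radians off the axis. A picture is of the moment at which its call begins: read the wrist's pose just before it. camera_model takes no time and is no camera call; for the wrist camera it gives the pose at the moment of the call.
- ctrl.hand_in(): hands the job in; it is judged then, once.
Trained networks look in the newest picture that a camera, given by its name, has taken for a name from the list of things; names that differ only in an ending like _2 or _b are one class to them, and where a whole thing is asked for, a point or a joint stands for the part that bears it (a point fixed in the world has none). Each returns a list of dicts, best first, with "p" (0 to 1); they miss things now and then, are a little off and sometimes report something else, mostly with a low value. They report only what shows in the picture. A call takes as long as a camera call.
- ctrl.silhouettes(thing, camera): "mask" (400x640 bool, what is visible of it).
- ctrl.spot_point(thing, camera): "point" ([x, y, z] in m, in world coordinates, good to about 4 mm: a listed point, or the origin of a listed thing).
The state is a dict: "time": time; "joints": joint angles; "joint_velocities": joint speeds; "joint_efforts": joint torques, N m; "position": TCP position; "ee_rot": TCP orientation; "wrist_force": force on the tool from outside, world axes, zero at the start; "ft_torque": the same for the moment, N m; "opening": finger opening in m; "grip_force": force on a finger pad.
Only numpy, scipy, OpenCV 4.12 (cv2) and the standard library are available. Lean on these libraries where they do the work, as an engineer would, in place of code of your own. Each camera call takes 0.05 s, during which the arm holds its last target. There are 200 camera calls.

## Task

Pack the cheeses for delivery: stand the large drum in the large round tray, the small drum in the small round tray, and lower the cheese brick into the wooden crate, pushed up to either end of it. Then, once the brick is in, fill the space left in the crate with the wooden block, so that all four stand upright on the floors of their holders, let go. Set the cheeses down rather than dropping them, and leave the salt jar, the knife and the tray of cheese sticks where they are.

Things in the scene. Friction and masses are not known exactly. Their poses are not given: they have to be found in the camera images.
- large_drum_center (a point): Large drum of firm cream-coloured cheese, loose: upright cylinder 62 mm in diameter and 60 mm tall, about 0.2 kg. The point is its centre, 30 mm above its underside; z is its axis, up.
- small_drum_center (a point): Small drum of the same cheese, loose: upright cylinder 44 mm in diameter and 60 mm tall, about 0.1 kg. The point is its centre, 30 mm above its underside; z is its axis, up.
- brick_center (a point): Oblong brick of the same cheese, loose: 96 mm long (its x), 50 mm wide (its y), 60 mm tall (z up), about 0.3 kg. The point is its centre, 30 mm above its underside. It lies at any yaw.
- block_center (a point): Brown wooden blocking piece, loose: 40 mm (its x) by 50 mm (its y), 60 mm tall (z up), about 0.08 kg; its lowest 16 mm is stepped inwards on all sides (28 by 42 mm at the foot) so that it enters a gap easily. The point is its centre, 30 mm above its underside.
- large_tray: Larger white round tray, fixed to the bench: inside 76 mm in diameter, outside about 86 mm, rim 20 mm above the bench, floor 4 mm thick. Origin at the centre of its underside, z up. The large drum's tray: 7 mm of play all round. The trays are told apart by size.
- small_tray: Smaller white round tray, fixed to the bench: inside 58 mm in diameter, outside about 68 mm, rim 20 mm above the bench, floor 4 mm thick. Origin at the centre of its underside, z up. The small drum's tray: 7 mm of play all round.
- crate: Shallow open oblong wooden crate, fixed to the bench: outside 160 mm (its x, the long way) by 74 mm (its y), walls 6 mm thick and 20 mm high, floor 4 mm thick; inside 148 by 62 mm. Origin at the centre of its underside, z up. Brick (96 mm) and block (40 mm, its x along the crate's x) stand in it end to end with 12 mm to spare in length and 12 mm in width, so the brick must stand near one end (either) to leave room for the block.
- salt_jar: Bystander: glass salt jar with a steel cap, 68 mm in diameter, 110 mm tall, on the bench to the left (+y). Origin at the centre of its underside. Leave it alone.
- knife: Bystander: knife with a white handle, about 305 mm long, up to 18 mm high, lying on the bench to the right (-y). Origin near the joint of handle and blade, on the underside; blade towards its x. Leave it alone.
- stick_tray: Bystander: white oblong tray 110 mm (its x) by 170 mm (its y) filled with cut cheese sticks, about 45 mm tall, on the far side of the bench. Origin at the centre of its underside. Leave it alone.

How it is judged:
By the outcome, as a careful person would: the job done as asked, in the order asked, and still so for the second after the job is handed in, with the robot touching nothing.
It also fails if it takes over 96 s, if anything falls off the work surface, if the arm or the gripper's body presses on something with over 40 N, if the wrist force passes 120 N, or if a joint passes its speed limit or range.

## Working session

There is one attempt and no reset: what is moved stays moved. The work goes in short steps, Python scripts to look and compute and a tool call to move; the robot and the scene stay as the last step left them, time stands still between calls to the robot, and variables do not carry over. Pictures are saved under pics/ and viewed, at most 14 in all, crops included, and the job is handed in when it is done.

Besides the shell and the picture viewer there is one more tool, called as name(argument=value, ...), one argument or row to a line, values as JSON. servo_tool: Moves the arm, as the interface text tells. Its arguments: {"type":"object","properties":{"commands":{"type":"string"},"force":{"type":"number"}},"required":["commands"]}

```bash
mkdir -p pics
cat > h.py <<'E'
import numpy as np, cv2
from cell import ctrl
from scipy.spatial.transform import Rotation as R
def save(cam,name):
    im=ctrl.snapshot(cam); cv2.imwrite(f'pics/{name}.png',im[:,:,::-1]); return im
def ray(cam,uv,z):
    m=ctrl.camera_model(cam); f=200/np.tan(np.radians(m['fovy'])/2)
    Rm=R.from_rotvec(m['rvec']).as_matrix(); c=-Rm.T@np.array(m['tvec'])
    uv=np.atleast_2d(uv).astype(float); d=np.c_[(uv[:,0]-m['cx'])/f,(uv[:,1]-m['cy'])/f,np.ones(len(uv))]
    w=d@Rm; s=(z-c[2])/w[:,2]; return c+w*s[:,None]
E
python3 - <<'E'
from h import *
print(ctrl.get_state())
save('top','top0'); save('scene','sc0')
for t in ['large_drum_center','small_drum_center','brick_center','block_center','large_tray','small_tray','crate','salt_jar','knife','stick_tray']:
    for c in ['top','scene']:
        print(t,c,[(round(d['p'],2),np.round(d['point'],3).tolist()) for d in ctrl.spot_point(t,c)][:3])
for c in ['top','scene','wrist']: print(ctrl.camera_model(c))
E
```

```text
{'time': 0.0, 'joints': array([ 1.08078878,  0.41193379, -0.0127269 ,  1.59709446,  0.00560476,
        1.1343127 , -0.08219916]), 'joint_velocities': array([ 0.00070915, -0.00116872, -0.00111302,  0.00110313, -0.0006124 ,
       -0.00015994, -0.00073636]), 'joint_efforts': array([ 1.99051974e-04, -6.00627065e+01,  6.82344362e-01, -2.99409556e+01,
        1.38569615e-02,  1.06381945e-02,  9.54450343e-06]), 'position': array([ 0.25559973, -0.56969294,  0.19211131]), 'ee_rot': array([ 9.77837423e-01,  2.09363894e-01, -2.37691692e-04, -8.22657547e-04]), 'wrist_force': array([ 0.03906255,  0.38895775, -0.34312534]), 'ft_torque': array([0.00041558, 0.00914749, 0.01934318]), 'grip_force': 0.0, 'opening': 0.08539406628335668}
large_drum_center top [(0.67, [0.435, 0.094, 0.032])]
large_drum_center scene [(0.82, [0.434, 0.098, 0.031])]
small_drum_center top [(0.46, [0.44, 0.261, 0.028]), (0.46, [0.597, -0.227, -0.002])]
small_drum_center scene [(0.54, [0.441, 0.255, 0.032])]
brick_center top [(0.77, [0.434, -0.108, 0.032])]
brick_center scene [(0.76, [0.437, -0.104, 0.026])]
block_center top 
[... 546 characters left out ...]

stick_tray top [(0.76, [0.797, -0.109, -0.002]), (0.34, [0.437, -0.107, 0.033])]
stick_tray scene [(0.92, [0.796, -0.109, 0.0])]
{'fovy': 56.082649999756526, 'cx': 316.1716963687125, 'cy': 200.03068424489604, 'rvec': array([ 2.09066995, -2.12537258,  0.24113287]), 'tvec': array([0.00849338, 0.62129222, 1.19281778])}
{'fovy': 50.35863934091552, 'cx': 316.691783895367, 'cy': 198.85922536026507, 'rvec': array([ 1.30466534,  2.48772234, -0.69192294]), 'tvec': array([ 0.36254647, -0.40172971,  1.45218153])}
{'fovy': 65.70646984690485, 'cx': 310.20850000878636, 'cy': 196.64141650566793, 'rvec': array([-2.44066739,  1.57853138,  0.21584845]), 'tvec': array([-0.62433409, -0.03541226,  0.38028264])}
```

View pics/top0.png

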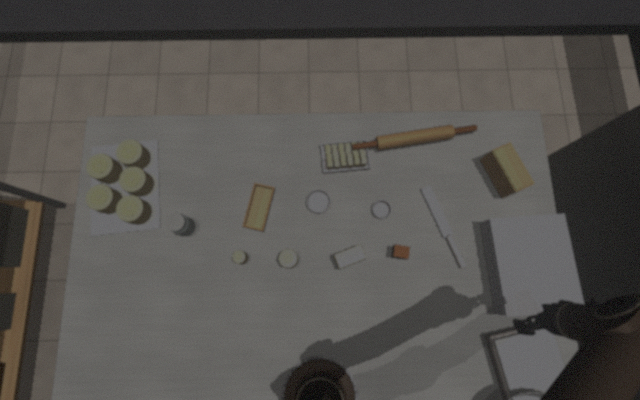

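View pics/sc0.png

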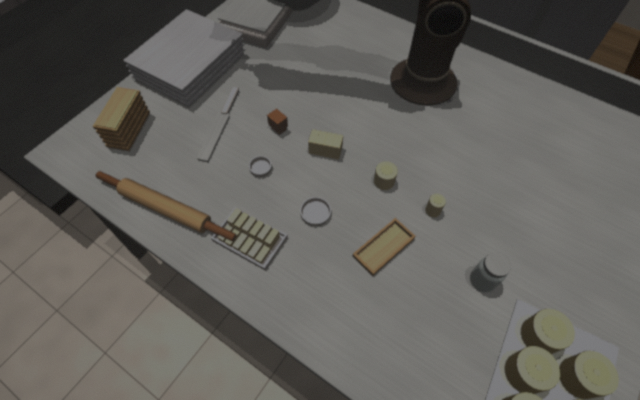

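The top picture shows the large drum at (288,258), small drum (239,257), brick (349,256), block (400,252), trays at (318,202) and (381,210), and the crate at (259,207). The scene view agrees. The spots match this and lie within reach. Next I need the yaws.

```bash
cat >> h.py <<'E'
def proj(cam,P):
    m=ctrl.camera_model(cam); f=200/np.tan(np.radians(m['fovy'])/2)
    P=np.atleast_2d(P)@R.from_rotvec(m['rvec']).as_matrix().T+m['tvec']
    if cam=='wrist':
        rr=np.hypot(P[:,0],P[:,1]); th=np.arctan2(rr,P[:,2]); P=np.c_[P[:,0]*th/rr*f,P[:,1]*th/rr*f]
    else: P=P[:,:2]/P[:,2:]*f
    return P+[m['cx'],m['cy']]
def fit(thing,size,p0,cams,z0=0.,yaws=np.radians(range(-90,90,6))):
    """fit box (L,W,H) or cylinder (D,H) standing at z0: x,y,yaw by silhouette outline distance in all cams"""
    from scipy.optimize import minimize
    obs=[]
    for c in cams:
        s=ctrl.silhouettes(thing,c)
        if s:
            s=min(s,key=lambda q:np.linalg.norm(np.argwhere(q['mask']).mean(0)[::-1]-proj(c,[*p0,z0+size[-1]/2])[0])) if c!='x' else s[0]
            obs.append((c,s['mask'].astype(np.uint8)))
    t=np.linspace(0,2*np.pi,48,endpoint=False)
    def mdl(q):
        if len(size)==3: b=np.array([[a*size[0]/2,e*size[1]/2] for a in(-1,1) for e in(-1,1)]); Rm=np.array([[np.cos(q[2]),-np.sin(q[2])],[np.sin(q[2]),np.cos(q[2])]]); b=b@Rm.T
        else: b=size[0]/2*np.c_[np.cos(t),np.sin(t)]
        b=b+q[:2]; return np.r_[np.c_[b,np.full(len(b),z0)],np.c_[b,np.full(len(b),z0+size[-1])]]
    def cost(q):
        tot=0
        for c,m in obs:
            h=cv2.convexHull(proj(c,mdl(q)).astype(np.float32)); im=np.zeros((400,640),np.uint8)
            im=np.zeros((400,640),np.uint8); cv2.fillConvexPoly(im,np.round(h*64).astype(np.int32),255,cv2.LINE_AA,6)
            tot+=np.abs(im/255.-m).sum()/m.sum()
        return tot
    best=None
    ys=yaws if len(size)==3 else [0]
    y0=min(ys,key=lambda y:cost([*p0,y]))
    for s in (.008,.003):
        b=p0 if best is None else best.x[:2]; y0=y0 if best is None else best.x[2]
        best=minimize(cost,[*b,y0],method='Nelder-Mead',options=dict(initial_simplex=[[*b,y0],[b[0]+s,b[1],y0],[b[0],b[1]+s,y0],[*b,y0+20*s]]))
    return best.x.round(4).tolist(),round(best.fun/len(obs),3),[c for c,_ in obs]
E
python3 - <<'E'
from h import *
T=['top','scene']
for n,s,p in [('large_drum_center',(.062,.06),(.435,.096)),('small_drum_center',(.044,.06),(.44,.257)),('brick_center',(.096,.05,.06),(.435,-.106)),('block_center',(.04,.05,.06),(.449,-.277)),('large_tray',(.086,.02),(.631,-.007)),('small_tray',(.068,.02),(.599,-.229)),('crate',(.16,.074,.02),(.613,.2))]:
    print(n,fit(n,s,p,T),[fit(n,s,p,[c])[:2] for c in T])
E
```

```text
large_drum_center ([0.4292, 0.0928, 0.0684], np.float64(0.192), ['top', 'scene']) [([0.4282, 0.0926, 0.1771], np.float64(0.226)), ([0.4296, 0.093, 0.1015], np.float64(0.156))]
small_drum_center ([0.4367, 0.2548, 0.0733], np.float64(0.204), ['top', 'scene']) [([0.4357, 0.2539, 0.1186], np.float64(0.217)), ([0.44, 0.2556, 0.1256], np.float64(0.184))]
brick_center ([0.4327, -0.1095, -1.1849], np.float64(0.148), ['top', 'scene']) [([0.4316, -0.1099, -1.1908], np.float64(0.139)), ([0.4347, -0.1096, -1.0774], np.float64(0.137))]
block_center ([0.4454, -0.2826, -0.4235], np.float64(0.325), ['top', 'scene']) [([0.4473, -0.281, 0.069], np.float64(0.326)), ([0.4426, -0.2864, -0.4477], np.float64(0.254))]
large_tray ([0.6306, -0.0102, 0.0728], np.float64(0.205), ['top', 'scene']) [([0.6309, -0.0089, 0.1116], np.float64(0.222)), ([0.6284, -0.0114, 0.0764], np.float64(0.186))]
small_tray ([0.5971, -0.2312, 0.1159], np.float64(0.19), ['top']) [([0.5971, -0.2312, 0.1159], np.float64(0.19)), ([0.599, -0.229, 0.0], np.float64(nan))]
crate ([0.6131, 0.1984, -0.2386], np.float64(0.074), ['top', 'scene']) [([0.6122, 0.1981, -0.2376], np.float64(0.062)), ([0.6142, 0.1991, -0.2274], np.float64(0.081))]h.py:45: RuntimeWarning: invalid value encountered in scalar divide
  return best.x.round(4).tolist(),round(best.fun/len(obs),3),[c for c,_ in obs]
```

```bash
cat >> h.py <<'E'
def plan(pts,st=None,vmax=.038,wmax=.115):
    """pts: list of (x,y,z,yaw,nmin); prints rows in tool axes (turn xyz, shift xyz), shift taken in the frame before the turn"""
    s=ctrl.get_state(); p=np.array(s['position']); q=R.from_quat(s['ee_rot'])
    for x,y,z,yaw,nm in pts:
        g=np.array([x,y,z]); gq=R.from_quat([np.cos(yaw/2),np.sin(yaw/2),0,0])
        rv=(q.inv()*gq).as_rotvec(); n=max(nm,int(np.ceil(np.linalg.norm(g-p)/vmax)),int(np.ceil(np.linalg.norm(rv)/wmax)))
        rows=[]
        for k in range(n):
            dv=(q.inv()*gq).as_rotvec()/(n-k); dv=np.round(dv,3)
            d=np.round(q.inv().apply((g-p)/(n-k)),4)
            rows.append(' '.join(f'{v:g}' for v in [*dv,*d]))
            p=p+q.apply(d); q=q*R.from_rotvec(dv)
        print(f'-> {x:.3f} {y:.3f} {z:.3f} {yaw:.2f}')
        for i in range(0,n,5): print('; '.join(rows[i:i+5]))
def st():
    s=ctrl.get_state(); t=R.from_quat(s['ee_rot']).as_matrix()
    print('t',round(s['time'],2),'p',np.round(s['position'],4),'yaw',round(np.arctan2(t[1,0],t[0,0]),3),'tilt',np.round(t[:2,2],3),'F',np.round(s['wrist_force'],1),'o',round(s['opening'],4),'g',round(s['grip_force'],1),'j',np.round(s['joints'],2))
E
python3 - <<'E'
from h import *
plan([(.433,-.1095,.2,1.955,5)])
E
```

```text
-> 0.433 -0.110 0.200 1.96
0 0 -0.11 0.025 -0.0248 -0.0005; -0 0 -0.109 0.0276 -0.022 -0.0005; -0 0 -0.11 0.0298 -0.0188 -0.0005; -0 0 -0.109 0.0317 -0.0154 -0.0005; -0 0 -0.11 0.0332 -0.0119 -0.0005
-0 0 -0.109 0.0343 -0.0082 -0.0005; -0 0 -0.11 0.035 -0.0044 -0.0005; -0 0 -0.109 0.0353 -0.0005 -0.0005; -0 0 -0.11 0.0351 0.0033 -0.0005; -0 0 -0.109 0.0345 0.0072 -0.0005
-0 0 -0.11 0.0335 0.0109 -0.0005; -0 0 -0.109 0.0322 0.0145 -0.0005; -0 0 -0.11 0.0304 0.0178 -0.0005; -0 0 -0.109 0.0282 0.0211 -0.0005
```

servo_tool(
  commands="0 0 -0.11 0.025 -0.025 -0.001 -1; 0 0 -0.11 0.028 -0.022 0 -1; 0 0 -0.11 0.03 -0.019 -0.001 -1; 0 0 -0.11 0.032 -0.015 0 -1; 0 0 -0.11 0.033 -0.012 -0.001 -1",
  force=40,
)

```text
time: 2.92
position: [0.32, -0.4036, 0.196]
ee_rot: [0.883, 0.469, -0.0, 0.0]
wrist_force: [1.6, 0.5, -0.2]
opening: 0.0853
grip_force: 0.0
```

servo_tool(
  commands="0 0 -0.11 0.034 -0.008 0 -1; 0 0 -0.11 0.035 -0.004 -0.001 -1; 0 0 -0.11 0.035 0 0 -1; 0 0 -0.11 0.035 0.003 -0.001 -1; 0 0 -0.11 0.035 0.007 0 -1",
)

```text
time: 3.33
position: [0.383, -0.2395, 0.1984]
ee_rot: [0.722, 0.691, -0.0, 0.001]
wrist_force: [0.9, 0.5, -0.8]
opening: 0.0854
grip_force: 0.0
```

servo_tool(
  commands="0 0 -0.11 0.034 0.011 -0.001 -1; 0 0 -0.11 0.032 0.015 0 -1; 0 0 -0.11 0.03 0.018 -0.001 -1; 0 0 -0.11 0.028 0.021 0 -1; 0 0 0 0 0 0 -1",
)

```text
time: 3.75
position: [0.4357, -0.1025, 0.2008]
ee_rot: [0.55, 0.835, 0.002, 0.001]
wrist_force: [-0.2, 0.5, -0.1]
opening: 0.0852
grip_force: 0.0
```

```bash
cat >> h.py <<'E'
def mark(im,name,objs):
    im=im[:,:,::-1].copy()
    for L,W,z,x,y,yaw in objs:
        if W: b=np.array([[-L,-W],[L,-W],[L,W],[-L,W]])/2
        else: t=np.linspace(0,6.28,40); b=L/2*np.c_[np.cos(t),np.sin(t)]
        c,s=np.cos(yaw),np.sin(yaw); b=b@np.array([[c,s],[-s,c]])+[x,y]
        cv2.polylines(im,[np.round(proj('wrist',np.c_[b,np.full(len(b),z)])).astype(int)],True,(0,0,255),1)
    cv2.imwrite(f'pics/{name}.png',im)
E
python3 - <<'E'
from h import *
st(); im=ctrl.snapshot('wrist')
O=[(.096,.05,.06,.433,-.1095,-1.19),(.096,.05,0,.433,-.1095,-1.19),(.062,0,.06,.43,.093,0),(.04,.05,.06,.4454,-.282,-.42),(.086,0,.02,.63,-.01,0),(.068,0,.02,.598,-.231,0),(.16,.074,.02,.613,.1984,-.238)]
mark(im,'w1',O)
for n,s,p in [('brick_center',(.096,.05,.06),(.433,-.11)),('large_drum_center',(.062,.06),(.43,.094)),('block_center',(.04,.05,.06),(.447,-.28)),('large_tray',(.086,.02),(.63,-.01)),('small_tray',(.068,.02),(.598,-.231)),('crate',(.16,.074,.02),(.613,.2))]:
    try: print(n,fit(n,s,p,['wrist']),[(np.round(d['p'],2),np.round(d['point'],3)) for d in ctrl.spot_point(n,'wrist')][:2])
    except Exception as e: print(n,e)
E
```

```text
t 3.75 p [ 0.4357 -0.1025  0.2008] yaw 1.976 tilt [0.003 0.002] F [-0.2  0.5 -0.1] o 0.0852 g 0.0 j [ 0.64  0.14 -0.56  1.97  0.08  1.06  0.45]
brick_center ([0.4334, -0.1128, -1.2293], np.float64(0.096), ['wrist']) [(np.float64(0.7), array([ 0.436, -0.107,  0.027]))]
large_drum_center ([0.433, 0.0897, 0.0687], np.float64(0.04), ['wrist']) [(np.float64(0.75), array([0.432, 0.1  , 0.031]))]
block_center ([0.443, -0.2903, -0.1172], np.float64(0.166), ['wrist']) []
large_tray ([0.6339, -0.0179, 0.0678], np.float64(0.103), ['wrist']) [(np.float64(0.56), array([ 0.632, -0.009, -0.003]))]
small_tray ([0.598, -0.2403, 0.0483], np.float64(0.165), ['wrist']) [(np.float64(0.79), array([ 0.6  , -0.228, -0.   ]))]
crate ([0.6174, 0.1954, -0.2739], np.float64(0.034), ['wrist']) [(np.float64(0.63), array([0.615, 0.201, 0.004]))]
```

View pics/w1.png

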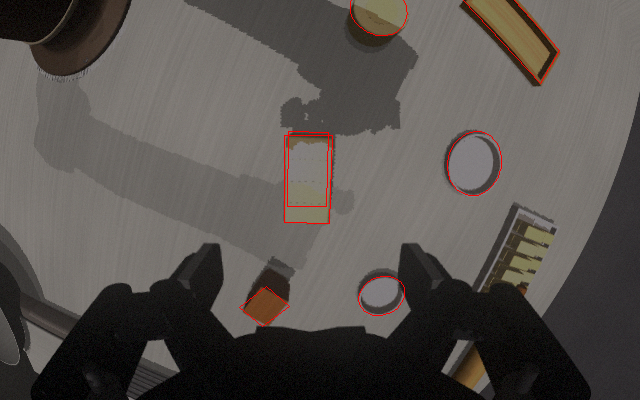

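The overlay fits: brick at (308,177), block (265,306), trays (473,163) and (382,294). The arm may still have been settling during that picture, so I'm measuring again with it at rest.

Run:
```python
from h import *
im=ctrl.snapshot('wrist'); im=ctrl.snapshot('wrist'); st()
for n,s,p in [('brick_center',(.096,.05,.06),(.433,-.11)),('large_drum_center',(.062,.06),(.43,.094)),('block_center',(.04,.05,.06),(.447,-.28)),('large_tray',(.086,.02),(.63,-.01)),('crate',(.16,.074,.02),(.613,.2))]:
    try: print(n,fit(n,s,p,['wrist']))
    except Exception as e: print(n,e)
plan([(.433,-.109,.1,1.93,3),(.433,-.109,.026,1.93,3)])
```

```text
t 4.5 p [ 0.4333 -0.1094  0.2   ] yaw 1.962 tilt [-0. -0.] F [-0.8 -0.6 -0.5] o 0.0858 g 0.0 j [ 0.64  0.14 -0.55  1.97  0.08  1.06  0.45]
brick_center ([0.4356, -0.1069, -1.2187], np.float64(0.048), ['wrist'])
large_drum_center ([0.4325, 0.1003, -0.0949], np.float64(0.041), ['wrist'])
block_center ([0.4489, -0.2796, -0.1301], np.float64(0.15), ['wrist'])
large_tray ([0.6355, -0.0063, -0.0438], np.float64(0.071), ['wrist'])
crate ([0.6172, 0.2076, -0.2577], np.float64(0.034), ['wrist'])
-> 0.433 -0.109 0.100 1.93
-0 0 0.011 0.0001 -0.0001 0.0333; -0 0 0.01 0.0001 -0.0001 0.0333; -0 0 0.011 0.0002 -0 0.0334
-> 0.433 -0.109 0.026 1.93
-0 0 -0 -0 -0 0.0247; -0 0 -0 -0 -0 0.0246; -0 0 -0 -0 -0 0.0247
```

servo_tool(
  commands="0 0 0.035 0.0015 0.003 0.04 -1; 0 0 0 0 0 0.04 -1; 0 0 0 0 0 0.04 -1; 0 0 0 0 0 0.03 -1; 0 0 0 0 0 0.022 -1",
  force=35,
)

```text
time: 5.17
position: [0.4341, -0.1063, 0.0254]
ee_rot: [0.571, 0.821, -0.0, -0.001]
wrist_force: [-0.6, -0.3, 0.5]
opening: 0.0853
grip_force: 0.0
```

servo_tool(
  commands="0 0 0 0 0 0 -1; 0 0 0 0 0 0 0; 0 0 0 0 0 0 1; 0 0 0 0 0 0 1; 0 0 0 0 0 0 1",
)

```text
time: 5.58
position: [0.4368, -0.1071, 0.0295]
ee_rot: [0.571, 0.821, 0.0, 0.001]
wrist_force: [-0.5, 0.2, -0.3]
opening: 0.0387
grip_force: 0.0
```

servo_tool(
  commands="0 0 0 0 0 0 1; 0 0 0 0 0 0 1",
)

```text
time: 5.75
position: [0.4361, -0.107, 0.0288]
ee_rot: [0.571, 0.821, 0.0, 0.001]
wrist_force: [-0.1, 0.2, 0.2]
opening: 0.0123
grip_force: 0.0
```

Run:
```python
from h import *
st()
c,s=np.cos(-.25),np.sin(-.25)
x,y=.615+c*-.022,.2+s*-.022   # brick centre toward -x end, 4 mm off the wall
print(x,y)
plan([(.4355,-.107,.11,1.93,2),(x,y,.13,-.25+np.pi,5)])
```

```text
t 5.75 p [ 0.4361 -0.107   0.0288] yaw 1.927 tilt [ 0.002 -0.001] F [-0.1  0.2  0.2] o 0.0123 g 0.0 j [ 0.53  0.39 -0.48  2.15  0.29  0.66  0.21]
0.5936839267223658 0.2054428871035995
-> 0.435 -0.107 0.110 1.93
0 0 -0.001 0 -0.0002 -0.0271; 0.001 0.001 -0.001 0.0001 -0.0001 -0.027; 0 0 -0.001 0.0001 -0.0002 -0.0271
-> 0.594 0.205 0.130 2.89
0 0 -0.096 0.0237 0.0258 -0.002; 0 0 -0.096 0.0211 0.0279 -0.002; 0 0 -0.096 0.0183 0.0298 -0.002; 0 0 -0.096 0.0154 0.0315 -0.002; -0 0 -0.096 0.0123 0.0328 -0.002
-0 0 -0.096 0.0091 0.0338 -0.002; -0 0 -0.096 0.0058 0.0345 -0.002; -0 0 -0.097 0.0025 0.035 -0.002; -0 0 -0.096 -0.0009 0.035 -0.002; -0 0 -0.097 -0.0042 0.0348 -0.002
```

The gripper closed past 50 mm with no grip force, so it isn't holding the brick. Looking at the cause.

Run:
```python
from h import *
a=save('wrist','w2'); b=save('scene','sc2'); cv2.imwrite('pics/c2.png',np.hstack([cv2.resize(a,(400,250)),cv2.resize(b[60:260,200:520],(400,250))])[:,:,::-1]); st()
print([(d['p'],d['point']) for d in ctrl.spot_point('brick_center','scene')])
```

```text
t 5.85 p [ 0.4358 -0.1069  0.0284] yaw 1.927 tilt [ 0.001 -0.   ] F [ 0.7  0.3 -0.2] o -0.0001 g 0.0 j [ 0.53  0.39 -0.48  2.15  0.29  0.66  0.21]
[(0.9, [0.4365, -0.1044, 0.0289])]
```

View pics/c2.png

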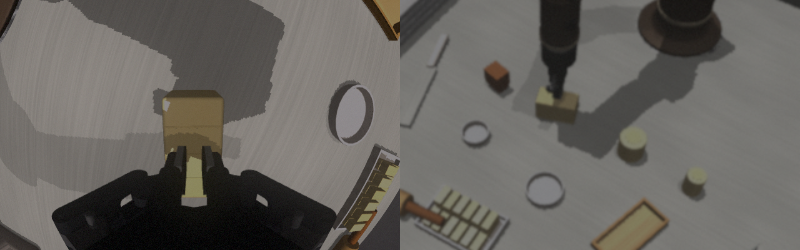

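Run:
```python
from h import *
a=ctrl.snapshot('wrist')[:,:,::-1].copy(); b=ctrl.snapshot('scene')[:,:,::-1].copy(); st()
p=ctrl.get_state()['position']
for im,c in((a,'wrist'),(b,'scene')):
    yaw=-1.215; k,s=np.cos(yaw),np.sin(yaw)
    for z in(0,.06):
        bx=np.array([[-.048,-.025],[.048,-.025],[.048,.025],[-.048,.025]])@np.array([[k,s],[-s,k]])+[.4355,-.107]
        cv2.polylines(im,[np.round(proj(c,np.c_[bx,np.full(4,z)])).astype(int)],True,(0,0,255),1)
    for z,col in((0,(255,0,0)),(.019,(0,255,0))):
        cv2.circle(im,tuple(np.round(proj(c,p+[0,0,z])[0]).astype(int)),2,col,-1)
cv2.imwrite('pics/c3.png',np.vstack([cv2.resize(a[130:350,200:440],(640,400))[:,:],]))
cv2.imwrite('pics/c4.png',cv2.resize(b[60:200,260,None][:0] if 0 else b[100:180,270:400],(780,480),interpolation=cv2.INTER_CUBIC))
```

```text
t 6.0 p [ 0.4356 -0.1068  0.0281] yaw 1.927 tilt [ 0. -0.] F [0.4 0.3 1.1] o -0.0 g 0.0 j [ 0.53  0.39 -0.48  2.15  0.29  0.66  0.21]
```

View pics/c3.png

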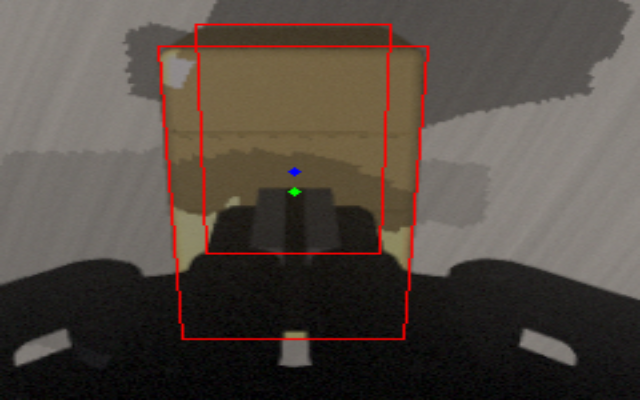

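View pics/c4.png

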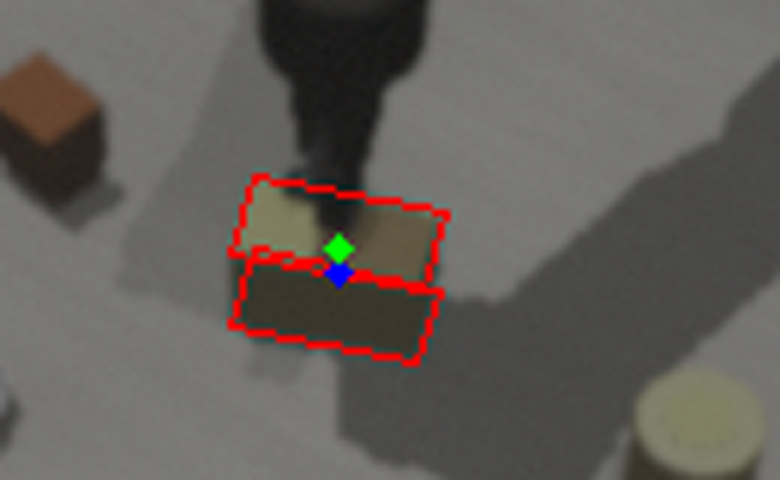

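The pictures show the shut fingertips resting just above the brick's top, at about crop (338,235), while the reported TCP projects well below that, at (338,272). The real tips are therefore about 30 mm behind the reported TCP. I'll open, descend further in stages and check the force at each one.

servo_tool(
  commands="0 0 0 0 0 -0.01 -1; 0 0 0 0 0 0 -1; 0 0 0 0 0 0 -1; 0 0 0 0 0 0 -1; 0 0 0 0 0 0 -1",
)

```text
time: 6.42
position: [0.4355, -0.1068, 0.038]
ee_rot: [0.571, 0.821, -0.0, 0.0]
wrist_force: [-0.6, 0.6, -1.5]
opening: 0.0604
grip_force: 0.0
```

servo_tool(
  commands="0 0 0 0 0 0 -1; 0 0 0 0 0 0.01 -1; 0 0 0 0 0 0.01 -1; 0 0 0 0 0 0.008 -1; 0 0 0 0 0 0 -1",
)

```text
time: 6.83
position: [0.434, -0.1064, 0.0078]
ee_rot: [0.571, 0.821, -0.001, -0.002]
wrist_force: [-0.2, -0.2, -0.4]
opening: 0.0856
grip_force: 0.0
```

Run:
```python
from h import *
a=save('wrist','w4'); a=a.copy(); p=ctrl.get_state()['position']; st()
for z,col in((0,(255,0,0)),(.019,(0,255,0)),(.04,(255,255,0))): cv2.circle(a,tuple(np.round(proj('wrist',p+[0,0,z])[0]).astype(int)),2,col,-1)
b=ctrl.snapshot('scene')[100:180,270:400]
cv2.imwrite('pics/c5.png',np.vstack([cv2.resize(a[130:400,100:540],(488,300)),cv2.resize(b,(488,300),interpolation=cv2.INTER_CUBIC)])[:,:,::-1])
```

```text
t 6.88 p [ 0.4344 -0.1064  0.0086] yaw 1.927 tilt [-0.003  0.001] F [ 0.2 -0.2  0.4] o 0.0852 g 0.0 j [ 0.51  0.43 -0.46  2.16  0.32  0.62  0.18]
```

View pics/c5.png

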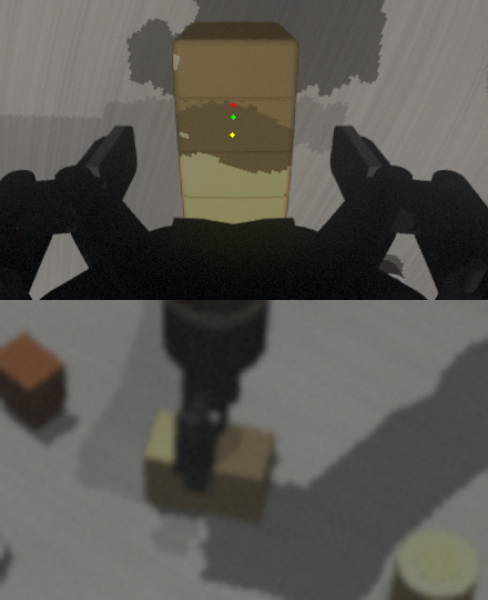

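The fingers now straddle the brick, in the scene crop to about (200,490), with force near zero. Going slightly lower and closing.

servo_tool(
  commands="0 0 0 0 0 0.005 -1; 0 0 0 0 0 0 0; 0 0 0 0 0 0 1; 0 0 0 0 0 0 1; 0 0 0 0 0 0 1",
  force=35,
)

```text
time: 7.35
position: [0.4355, -0.1068, 0.0053]
ee_rot: [0.571, 0.821, -0.0, 0.0]
wrist_force: [-1.7, -0.7, 1.9]
opening: 0.0492
grip_force: 36.4
```

servo_tool(
  commands="0 0 0 0 0 0 1; 0 0 0 0 0 0 1",
)

```text
time: 7.52
position: [0.4355, -0.1068, 0.0053]
ee_rot: [0.571, 0.821, -0.0, 0.0]
wrist_force: [-3.3, 0.4, 5.1]
opening: 0.0489
grip_force: 36.7
```

Run:
```python
from h import *
st()
a=ctrl.snapshot('wrist'); b=ctrl.snapshot('scene')[100:180,270:400]
cv2.imwrite('pics/c6.png',np.vstack([cv2.resize(a[130:400,100:540],(488,300)),cv2.resize(b,(488,300),interpolation=cv2.INTER_CUBIC)])[:,:,::-1])
```

```text
t 7.52 p [ 0.4355 -0.1068  0.0053] yaw 1.927 tilt [ 0. -0.] F [-3.3  0.4  5.1] o 0.0489 g 36.7 j [ 0.51  0.43 -0.46  2.16  0.33  0.61  0.17]
```

View pics/c6.png

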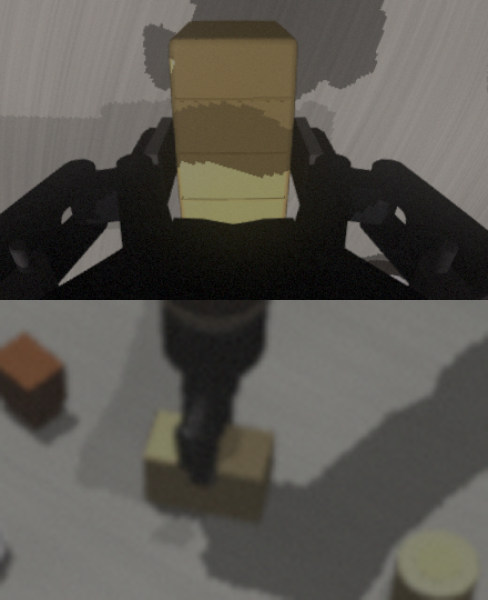

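The brick is gripped at 36.7 N with an opening of 0.049. Next I lift it and carry it to the crate.

Run:
```python
from h import *
y=-.243; x0,y0=.6145,.2; d=.015
plan([(.4355,-.107,.10,1.927,3),(x0+d*np.cos(y),y0+d*np.sin(y),.10,y+np.pi,5)])
```

```text
-> 0.435 -0.107 0.100 1.93
-0 0 -0 -0.0001 -0 -0.0316; -0 0 -0 -0 -0 -0.0316; -0 0 -0 -0.0001 -0.0001 -0.0315
-> 0.629 0.196 0.100 2.90
-0 0 -0.097 0.0217 0.0287 -0; -0 0 -0.097 0.0188 0.0307 -0; -0 0 -0.097 0.0158 0.0324 -0; -0 0 -0.097 0.0125 0.0337 -0; -0 0 -0.097 0.0092 0.0348 -0
-0 0 -0.097 0.0058 0.0355 -0; -0 0 -0.097 0.0023 0.0359 -0; -0 0 -0.098 -0.0011 0.036 -0; -0 0 -0.097 -0.0047 0.0357 -0.0001; -0 0 -0.098 -0.0081 0.0351 -0
```

servo_tool(
  commands="0 0 0 0 0 -0.015 1; 0 0 0 0 0 -0.03 1; 0 0 0 0 0 -0.03 1; 0 0 0 0 0 -0.02 1; 0 0 0 0 0 0 1",
)

```text
time: 8.03
position: [0.4381, -0.1071, 0.1035]
ee_rot: [0.571, 0.821, 0.001, 0.003]
wrist_force: [0.7, -0.1, -2.7]
opening: 0.049
grip_force: 38.1
```

servo_tool(
  commands="0 0 -0.097 0.022 0.029 0 1; 0 0 -0.097 0.019 0.031 0 1; 0 0 -0.097 0.016 0.032 0 1; 0 0 -0.097 0.0125 0.034 0 1; 0 0 -0.097 0.009 0.035 0 1",
)

```text
time: 8.45
position: [0.5329, 0.047, 0.0987]
ee_rot: [0.355, 0.935, -0.0, -0.001]
wrist_force: [0.6, -0.9, -1.5]
opening: 0.0494
grip_force: 38.1
```

servo_tool(
  commands="0 0 -0.097 0.006 0.0355 0 1; 0 0 -0.097 0.002 0.036 0 1; 0 0 -0.098 -0.001 0.036 0 1; 0 0 -0.097 -0.005 0.0355 0 1; 0 0 -0.098 -0.008 0.035 0 1",
)

```text
time: 8.87
position: [0.6299, 0.1983, 0.0979]
ee_rot: [0.119, 0.993, -0.0, -0.001]
wrist_force: [-0.8, -0.7, -1.9]
opening: 0.0492
grip_force: 38.1
```

servo_tool(
  commands="0 0 0 0 0 0 1; 0 0 0 0 0 0 1; 0 0 0 0 0 0 1; 0 0 0 0 0 0 1; 0 0 0 0 0 0 1",
)

```text
time: 9.28
position: [0.6295, 0.1956, 0.0995]
ee_rot: [0.122, 0.993, -0.001, -0.0]
wrist_force: [-0.8, -0.4, -1.7]
opening: 0.049
grip_force: 38.3
```

Run:
```python
from h import *
im=save('wrist','w7'); st()
p=ctrl.get_state()['position']; t=2.9
mark(im,'w7m',[(.16,.074,.02,.6145,.2,-.243),(.096,.05,p[2]+.055,p[0],p[1],-.243),(.096,.05,p[2]-.005,p[0],p[1],-.243)])
print(fit('crate',(.16,.074,.02),(.6145,.2),['wrist'],yaws=[-.24]),fit('brick_center',(.096,.05,.06),p[:2],['wrist'],z0=p[2]-.005,yaws=[-.24]))
print([d['point'] for d in ctrl.spot_point('brick_center','wrist')],[d['point'] for d in ctrl.spot_point('crate','wrist')])
```

```text
t 9.33 p [0.6297 0.1957 0.0999] yaw 2.897 tilt [ 0.    -0.001] F [-0.4  0.2 -1.6] o 0.0491 g 38.3 j [ 0.1   0.66 -0.72  1.57  0.48  1.09  0.58]
([0.6158, 0.2028, -0.2268], np.float64(1.55), ['wrist']) ([0.6321, 0.1963, -0.24], np.float64(0.094), ['wrist'])
[] [[0.5469, 0.4547, 0.0009]]
```

View pics/w7m.png

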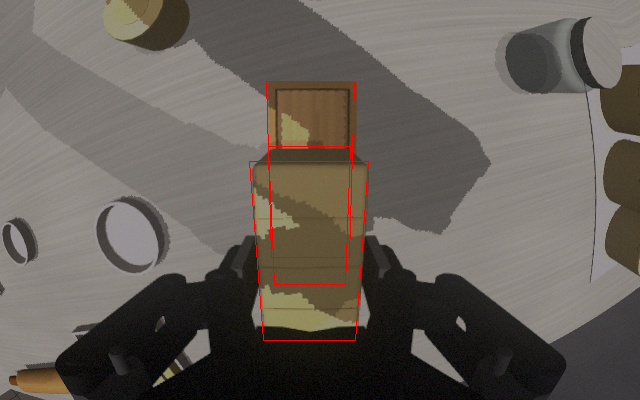

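The marked outlines fit. The crate's near edge is at row 82, columns 267 to 356, and the held brick's near top edge is at row 162. Lowering towards the far end of the crate.

servo_tool(
  commands="0 0 0 -0.006 0 0.02 1; 0 0 0 0 0 0.03 1; 0 0 0 0 0 0.02 1; 0 0 0 0 0 0.012 1; 0 0 0 0 0 0.004 1",
)

```text
time: 9.95
position: [0.6343, 0.195, 0.0118]
ee_rot: [0.121, 0.993, -0.001, -0.001]
wrist_force: [-0.9, -0.9, -2.6]
opening: 0.0494
grip_force: 38.2
```

servo_tool(
  commands="0 0 0 0 0 0.002 1; 0 0 0 0 0 0.002 1; 0 0 0 0 0 0 1; 0 0 0 0 0 0 1",
)

```text
time: 10.28
position: [0.6363, 0.1962, 0.0112]
ee_rot: [0.121, 0.993, 0.0, 0.001]
wrist_force: [0.1, -0.6, -2.2]
opening: 0.0488
grip_force: 38.2
```

servo_tool(
  commands="0 0 0 -0.001 0 0 1; 0 0 0 -0.001 0 0 1; 0 0 0 -0.001 0 0 1; 0 0 0 0 0 0 1",
)

```text
time: 10.62
position: [0.6389, 0.1949, 0.0102]
ee_rot: [0.121, 0.993, 0.0, 0.0]
wrist_force: [0.4, -0.0, -2.4]
opening: 0.0495
grip_force: 38.2
```

servo_tool(
  commands="0 0 0 0 0 0.001 1; 0 0 0 0 0 0 1; 0 0 0 0 0 0 1",
)

```text
time: 10.87
position: [0.6388, 0.1951, 0.0094]
ee_rot: [0.121, 0.993, 0.0, 0.0]
wrist_force: [-0.5, -0.7, 1.7]
opening: 0.0493
grip_force: 38.8
```

servo_tool(
  commands="0 0 0 -0.001 0 0 1; 0 0 0 0 0 0 1; 0 0 0 0 0 0 1",
)

```text
time: 11.12
position: [0.6388, 0.1951, 0.0094]
ee_rot: [0.121, 0.993, -0.0, -0.0]
wrist_force: [-5.1, -2.0, 5.1]
opening: 0.0492
grip_force: 39.1
```

servo_tool(
  commands="0 0 0 -0.001 0 0 1; 0 0 0 -0.001 0 0 1; 0 0 0 0 0 0 1; 0 0 0 0 0 0 1",
)

```text
time: 11.45
position: [0.6399, 0.1951, 0.0094]
ee_rot: [0.121, 0.993, -0.0, -0.001]
wrist_force: [-5.9, -0.6, 7.1]
opening: 0.0491
grip_force: 39.4
```

Run:
```python
from h import *
st(); im=ctrl.snapshot('wrist'); p=ctrl.get_state()['position']; y=-.243
mark(im,'w8m',[(.148,.062,.02,.6145,.2,-.243)]+[(.096,.05,.064,.6145+d*np.cos(y),.2+d*np.sin(y),y) for d in (26,)])
a=cv2.imread('pics/w8m.png')[60:320,180:460]; cv2.imwrite('pics/w8c.png',cv2.resize(a,None,fx=2,fy=2))
```

```text
t 11.45 p [0.6399 0.1951 0.0094] yaw 2.9 tilt [-0.002  0.   ] F [-5.9 -0.6  7.1] o 0.0491 g 39.4 j [ 0.06  0.78 -0.67  1.6   0.55  0.96  0.54]
```

View pics/w8c.png

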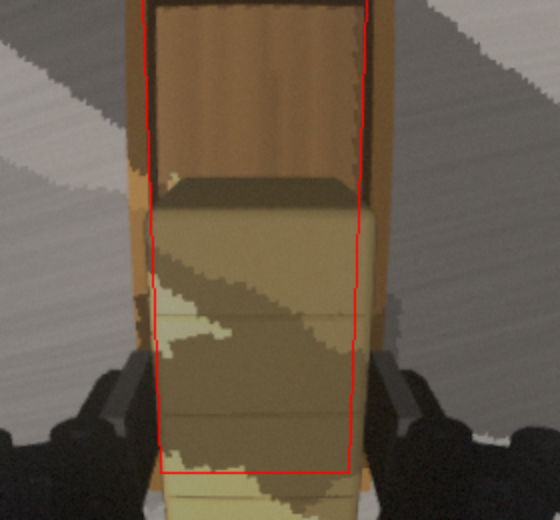

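```bash
cat >> h.py <<'E'
def wray(uv,z):
    m=ctrl.camera_model('wrist'); f=200/np.tan(np.radians(m['fovy'])/2)
    d=np.atleast_2d(uv).astype(float)-[m['cx'],m['cy']]; r=np.hypot(*d.T); t=r/f
    v=np.c_[d*(np.sin(t)/r)[:,None],np.cos(t)]
    Rm=R.from_rotvec(m['rvec']).as_matrix(); c=-Rm.T@np.array(m['tvec']); w=v@Rm
    return c+w*((z-c[2])/w[:,2])[:,None]
E
python3 - <<'E'
from h import *
im=ctrl.snapshot('wrist'); g=im[:,:,:].mean(2)
print(np.round(g[54:175,305:320].mean(1)).astype(int).tolist())
print(np.round(g[80:100,230:390].mean(0)).astype(int).tolist())
def cr(v): return np.array([[np.cos(.243),-np.sin(.243)],[np.sin(.243),np.cos(.243)]])@(v[:2]-[.6145,.2])
for uv,z in [((311,62),.004),((311,150),.004),((311,164),.064),((254,166),.064),((366,166),.064)]: print(uv,z,(cr(wray(uv,z)[0])*1000).round(1))
E
```

```text
[74, 74, 74, 56, 41, 38, 39, 42, 66, 82, 86, 89, 88, 89, 89, 88, 89, 89, 89, 88, 89, 89, 88, 88, 89, 89, 89, 88, 89, 88, 89, 89, 88, 89, 88, 89, 89, 88, 89, 88, 88, 88, 87, 87, 86, 86, 87, 86, 87, 87, 86, 86, 86, 86, 86, 87, 86, 86, 87, 86, 86, 85, 86, 87, 87, 87, 86, 86, 86, 86, 86, 87, 86, 86, 85, 86, 87, 86, 85, 86, 86, 86, 86, 85, 86, 87, 86, 86, 85, 86, 86, 86, 86, 83, 73, 58, 59, 59, 60, 60, 60, 60, 60, 59, 59, 60, 59, 61, 61, 65, 76, 88, 95, 99, 102, 104, 105, 106, 106, 106, 105]
[93, 94, 93, 93, 93, 93, 93, 93, 92, 93, 93, 93, 87, 77, 76, 76, 76, 76, 76, 75, 76, 76, 73, 56, 43, 43, 43, 49, 81, 96, 97, 97, 97, 95, 95, 95, 95, 93, 93, 93, 92, 91, 91, 90, 90, 90, 90, 89, 90, 92, 92, 94, 95, 95, 94, 92, 92, 92, 92, 91, 90, 91, 92, 91, 92, 93, 94, 94, 94, 94, 93, 93, 93, 93, 92, 91, 91, 91, 89, 88, 87, 86, 84, 85, 86, 87, 88, 89, 89, 89, 89, 90, 90, 89, 88, 87, 86, 86, 86, 86, 86, 87, 87, 87, 88, 88, 90, 90, 90, 89, 89, 88, 87, 87, 86, 86, 84, 84, 84, 84, 85, 84, 84, 84, 85, 84, 82, 79, 75, 72, 72, 68, 46, 40, 40, 41, 56, 72, 75, 75, 75, 75, 75, 74, 75, 75, 76, 85, 91, 92, 92, 92, 92, 92, 92, 91, 92, 92, 92, 92]
(311, 62) 0.004 [-73.2   2.4]
(311, 150) 0.004 [-19.4   2.5]
(311, 164) 0.064 [-20.6   2.3]
(254, 166) 0.064 [-19.9 -21.8]
(366, 166) 0.064 [-20.   25.6]
```

The brick is on the floor and flush against the far end. The gap in front of it measures about 53 mm against the expected 52, and it is centred sideways to about 0.5 mm. I'll release it and fetch the small drum.

servo_tool(
  commands="0 0 0 0 0 0 0.3; 0 0 0 0 0 0 -1; 0 0 0 0 0 0 -1; 0 0 0 0 0 0 -1; 0 0 0 0 0 0 -1",
)

```text
time: 11.97
position: [0.6417, 0.1943, 0.0089]
ee_rot: [0.121, 0.993, 0.0, 0.0]
wrist_force: [0.5, -0.1, 0.4]
opening: 0.0854
grip_force: 0.0
```

servo_tool(
  commands="0 0 0 0 0 -0.01 -1; 0 0 0 0 0 -0.025 -1; 0 0 0 0 0 -0.03 -1; 0 0 0 0 0 -0.025 -1; 0 0 0 0 0 0 -1",
)

```text
time: 12.38
position: [0.6443, 0.1963, 0.1056]
ee_rot: [0.121, 0.993, 0.002, 0.004]
wrist_force: [0.6, 1.1, 0.4]
opening: 0.0852
grip_force: 0.0
```

Run:
```python
from h import *
ctrl.snapshot('wrist'); st(); print(fit('brick_center',(.096,.05,.06),(.64,.195),['wrist'],z0=.004,yaws=[-.243]))
plan([(.44,.2575,.10,2.3,5)])
```

```text
t 12.43 p [0.6434 0.1955 0.1031] yaw 2.899 tilt [0.006 0.002] F [-0.8  0.2 -0.6] o 0.0855 g 0.0 j [ 0.09  0.68 -0.72  1.53  0.48  1.11  0.6 ]
([0.6378, 0.194, -0.2362], np.float64(0.071), ['wrist'])
-> 0.440 0.258 0.100 2.30
0 0 0.1 0.0352 0.0021 0.0001; 0 0 0.1 0.0353 -0.0015 0; 0.001 0 0.1 0.035 -0.005 0.0001; 0 0.001 0.1 0.0343 -0.0085 0.0001; 0.001 0 0.099 0.0332 -0.0118 0.0001
0 0.001 0.1 0.0319 -0.015 0
```

servo_tool(
  commands="0 0 0.1 0.035 0.002 0 -1; 0 0 0.1 0.035 -0.0015 0 -1; 0 0 0.1 0.035 -0.005 0 -1; 0 0 0.1 0.034 -0.0085 0 -1; 0 0 0.1 0.033 -0.012 0 -1",
)

```text
time: 12.9
position: [0.4713, 0.2456, 0.0979]
ee_rot: [0.365, 0.931, -0.001, -0.001]
wrist_force: [0.8, 1.3, -0.1]
opening: 0.0855
grip_force: 0.0
```

servo_tool(
  commands="0 0 0.1 0.032 -0.015 0 -1; 0 0 0 0 0 0 -1; 0 0 0 0 0 0 -1; 0 0 0 0 0 0 -1; 0 0 0 0 0 0 -1",
)

```text
time: 13.32
position: [0.4409, 0.2559, 0.0986]
ee_rot: [0.409, 0.912, -0.0, -0.0]
wrist_force: [-0.1, -0.5, 1.2]
opening: 0.0854
grip_force: 0.0
```

Run:
```python
from h import *
im=ctrl.snapshot('wrist'); im=ctrl.snapshot('wrist'); st()
print(fit('small_drum_center',(.044,.06),(.44,.2575),['wrist']),fit('large_drum_center',(.062,.06),(.434,.098),['wrist']),[d['point'] for d in ctrl.spot_point('small_drum_center','wrist')])
```

```text
t 13.42 p [0.4408 0.256  0.0985] yaw 2.297 tilt [-0.001 -0.   ] F [-0.6  1.2 -0.1] o 0.0856 g 0.0 j [-0.08  0.41 -0.67  1.94  0.32  0.9  -0.19]
([0.4405, 0.258, 0.0463], np.float64(0.057), ['wrist']) ([0.4528, 0.0908, -0.3046], np.float64(5.403), ['wrist']) [[0.4407, 0.2557, 0.0282]]
```

servo_tool(
  commands="0 0 0 0.001 0.001 0.025 -1; 0 0 0 0 0 0.03 -1; 0 0 0 0 0 0.025 -1; 0 0 0 0 0 0.0135 -1; 0 0 0 0 0 0 -1",
)

```text
time: 13.98
position: [0.4382, 0.2566, 0.0026]
ee_rot: [0.409, 0.912, -0.002, -0.002]
wrist_force: [-0.3, -0.4, -0.5]
opening: 0.0855
grip_force: 0.0
```

servo_tool(
  commands="0 0 0 0 0 0 0; 0 0 0 0 0 0 1; 0 0 0 0 0 0 1; 0 0 0 0 0 0 1; 0 0 0 0 0 0 1",
  force=30,
)

```text
time: 14.4
position: [0.4408, 0.2584, 0.0068]
ee_rot: [0.409, 0.912, 0.001, 0.001]
wrist_force: [-0.9, -1.1, 5.1]
opening: 0.0422
grip_force: 29.9
```

Run:
```python
from h import *
st(); plan([(.4405,.257,.1,2.297,3),(.6,-.2285,.1,2.0,5)])
```

```text
t 14.4 p [0.4408 0.2584 0.0068] yaw 2.299 tilt [0.002 0.001] F [-0.9 -1.1  5.1] o 0.0422 g 29.9 j [-0.16  0.54 -0.59  2.01  0.45  0.72 -0.31]
-> 0.441 0.257 0.100 2.30
0.001 0 0.001 -0.0003 -0.0003 -0.0311; 0.001 0 0 -0.0003 -0.0004 -0.031; 0 0.001 0.001 -0.0003 -0.0003 -0.0311
-> 0.600 -0.229 0.100 2.00
0 -0 0.021 -0.0335 -0.0145 -0; 0 -0 0.021 -0.0338 -0.0138 -0; 0 -0 0.021 -0.0341 -0.0131 -0; 0 -0 0.021 -0.0343 -0.0124 -0; 0 -0 0.021 -0.0346 -0.0116 -0
0 -0 0.021 -0.0348 -0.0109 -0; 0 -0 0.021 -0.0351 -0.0102 -0; 0 -0 0.021 -0.0353 -0.0094 -0; 0 -0 0.021 -0.0355 -0.0087 -0; 0 -0 0.022 -0.0356 -0.0079 -0
0 -0 0.021 -0.0358 -0.0072 -0; 0 -0 0.022 -0.0359 -0.0064 -0; 0 -0 0.021 -0.0361 -0.0056 -0; 0 -0 0.022 -0.0362 -0.0049 -0
```

servo_tool(
  commands="0 0 0 0 0 -0.02 1; 0 0 0 0 0 -0.03 1; 0 0 0 0 0 -0.03 1; 0 0 0 0 0 -0.015 1; 0 0 0 0 0 0 1",
)

```text
time: 14.82
position: [0.442, 0.2594, 0.1045]
ee_rot: [0.409, 0.912, 0.003, 0.002]
wrist_force: [0.0, -0.2, -1.4]
opening: 0.0424
grip_force: 31.5
```

servo_tool(
  commands="0 0 0.021 -0.0335 -0.0145 0 1; 0 0 0.021 -0.034 -0.014 0 1; 0 0 0.021 -0.034 -0.013 0 1; 0 0 0.021 -0.0345 -0.0125 0 1; 0 0 0.021 -0.0345 -0.0115 0 1",
)

```text
time: 15.23
position: [0.4972, 0.0825, 0.1001]
ee_rot: [0.457, 0.89, -0.0, 0.0]
wrist_force: [0.5, -0.0, -1.7]
opening: 0.0426
grip_force: 31.5
```

servo_tool(
  commands="0 0 0.021 -0.035 -0.011 0 1; 0 0 0.021 -0.035 -0.010 0 1; 0 0 0.021 -0.0355 -0.0095 0 1; 0 0 0.021 -0.0355 -0.0085 0 1; 0 0 0.021 -0.0355 -0.008 0 1",
)

```text
time: 15.65
position: [0.5547, -0.091, 0.1]
ee_rot: [0.503, 0.864, -0.0, -0.0]
wrist_force: [1.5, 0.5, -1.4]
opening: 0.0427
grip_force: 31.5
```

servo_tool(
  commands="0 0 0.021 -0.036 -0.007 0 1; 0 0 0.022 -0.036 -0.0065 0 1; 0 0 0.021 -0.036 -0.0055 0 1; 0 0 0.022 -0.036 -0.005 0 1; 0 0 0 0 0 0 1",
)

```text
time: 16.07
position: [0.6007, -0.2375, 0.0992]
ee_rot: [0.544, 0.839, -0.002, 0.001]
wrist_force: [-1.3, -1.6, -1.3]
opening: 0.0425
grip_force: 31.5
```

servo_tool(
  commands="0 0 0 0 0 0 1; 0 0 0 0 0 0 1; 0 0 0 0 0 0 1; 0 0 0 0 0 0 1",
)

```text
time: 16.4
position: [0.6009, -0.2258, 0.1005]
ee_rot: [0.538, 0.843, 0.0, -0.0]
wrist_force: [0.5, 0.1, -1.1]
opening: 0.0423
grip_force: 31.5
```

Run:
```python
from h import *
im=ctrl.snapshot('wrist'); st(); p=ctrl.get_state()['position']
print('held',fit('small_drum_center',(.044,.06),p[:2],['wrist'],z0=p[2]-.005)); 
print(fit('small_tray',(.068,.02),(.6,-.2285),['wrist']),fit('block_center',(.04,.05,.06),(.449,-.28),['wrist']),[d['point'] for d in ctrl.spot_point('block_center','wrist')],[d['point'] for d in ctrl.spot_point('small_tray','wrist')])
mark(im,'w9',[(.068,0,.02,.6,-.2285,0),(.044,0,p[2]+.055,*p[:2],0),(.044,0,p[2]-.005,*p[:2],0),(.04,.05,.06,.449,-.28,-.13),(.086,0,.02,.633,-.007,0)])
```

```text
t 16.45 p [ 0.6009 -0.226   0.1006] yaw 2.005 tilt [-0.  0.] F [-0.3 -0.6 -1.2] o 0.0423 g 31.5 j [ 0.6   0.57 -0.46  1.62  0.28  1.01  0.49]
held ([0.601, -0.226, 0.0454], np.float64(0.086), ['wrist'])
([0.601, -0.2295, -0.0164], np.float64(0.818), ['wrist']) ([0.4463, -0.2817, -0.2934], np.float64(0.17), ['wrist']) [[0.4494, -0.2777, 0.0313]] [[0.6001, -0.2253, 0.0023]]
```

View pics/w9.png

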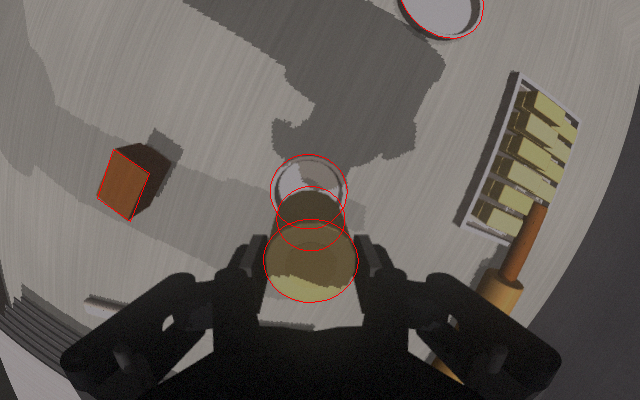

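The tray outline at (309,191), the held drum (310,260) and the block (123,185) all fit the picture. Lowering the small drum.

servo_tool(
  commands="0 0 0 -0.002 -0.0015 0.025 1; 0 0 0 0 0 0.03 1; 0 0 0 0 0 0.02 1; 0 0 0 0 0 0.01 1; 0 0 0 0 0 0 1",
)

```text
time: 17.12
position: [0.5987, -0.2293, 0.013]
ee_rot: [0.539, 0.842, -0.0, -0.002]
wrist_force: [-0.7, 0.9, -0.8]
opening: 0.0422
grip_force: 31.4
```

servo_tool(
  commands="0 0 0 0 0 0.002 1; 0 0 0 0 0 0.002 1; 0 0 0 0 0 0.001 1; 0 0 0 0 0 0 1; 0 0 0 0 0 0 1",
)

```text
time: 17.53
position: [0.6009, -0.2301, 0.0114]
ee_rot: [0.539, 0.842, 0.0, 0.001]
wrist_force: [-0.9, 0.3, -1.0]
opening: 0.0423
grip_force: 31.5
```

servo_tool(
  commands="0 0 0 0 0 0.001 1; 0 0 0 0 0 0 1; 0 0 0 0 0 0 1; 0 0 0 0 0 0 1",
)

```text
time: 17.87
position: [0.6011, -0.2303, 0.0109]
ee_rot: [0.539, 0.842, -0.0, 0.001]
wrist_force: [-1.9, -0.1, 6.0]
opening: 0.0423
grip_force: 32.2
```

servo_tool(
  commands="0 0 0 0 0 0.001 1; 0 0 0 0 0 0 1; 0 0 0 0 0 0 1; 0 0 0 0 0 0 1",
)

```text
time: 18.2
position: [0.6012, -0.2306, 0.0109]
ee_rot: [0.539, 0.842, -0.0, 0.001]
wrist_force: [-4.7, 0.1, 14.0]
opening: 0.0425
grip_force: 32.8
```

servo_tool(
  commands="0 0 0 0 0 -0.0015 0.3; 0 0 0 0 0 0 -1; 0 0 0 0 0 0 -1; 0 0 0 0 0 0 -1; 0 0 0 0 0 0 -1",
)

```text
time: 18.62
position: [0.6004, -0.2298, 0.0098]
ee_rot: [0.539, 0.842, -0.0, -0.0]
wrist_force: [0.3, 0.0, -0.3]
opening: 0.0852
grip_force: 0.0
```

servo_tool(
  commands="0 0 0 0 0 -0.01 -1; 0 0 0 0 0 -0.025 -1; 0 0 0 0 0 -0.03 -1; 0 0 0 0 0 -0.025 -1; 0 0 0 0 0 0 -1",
)

```text
time: 19.03
position: [0.6039, -0.2305, 0.1064]
ee_rot: [0.539, 0.842, 0.001, 0.004]
wrist_force: [0.5, 0.0, 0.3]
opening: 0.0855
grip_force: 0.0
```

Run:
```python
from h import *
ctrl.snapshot('wrist'); st(); print(fit('small_drum_center',(.044,.06),(.6,-.2285),['wrist'],z0=.004))
plan([(.449,-.279,.1,3.01,5)])
```

```text
t 19.08 p [ 0.6027 -0.2303  0.1039] yaw 2.003 tilt [ 0.006 -0.002] F [ 0.2  0.4 -1.1] o 0.0853 g 0.0 j [ 0.61  0.57 -0.46  1.62  0.28  1.01  0.49]
([0.6, -0.2285, 0.0], np.float64(nan), [])
-> 0.449 -0.279 0.100 3.01
0 0 -0.112 0.0022 -0.0176 0.0002; 0 0 -0.112 0.0041 -0.0173 0.0002; 0 0 -0.112 0.006 -0.0167 0.0001; 0 0 -0.112 0.0079 -0.0159 0.0002; 0 0.001 -0.112 0.0096 -0.015 0.0001
0 0 -0.112 0.0112 -0.0138 0.0002; 0 0.001 -0.112 0.0127 -0.0125 0.0002; 0 0 -0.112 0.0139 -0.011 0.0002; 0 0.001 -0.111 0.0151 -0.0093 0.0001h.py:45: RuntimeWarning: invalid value encountered in scalar divide
  return best.x.round(4).tolist(),round(best.fun/len(obs),3),[c for c,_ in obs]
```

servo_tool(
  commands="0 0 -0.112 0.002 -0.0175 0 -1; 0 0 -0.112 0.004 -0.017 0 -1; 0 0 -0.112 0.006 -0.0165 0 -1; 0 0 -0.112 0.008 -0.016 0 -1; 0 0 -0.112 0.0095 -0.015 0 -1",
)

```text
time: 19.55
position: [0.5147, -0.2567, 0.0988]
ee_rot: [0.283, 0.959, 0.0, -0.001]
wrist_force: [1.1, 0.2, 0.1]
opening: 0.0856
grip_force: 0.0
```

servo_tool(
  commands="0 0 -0.112 0.011 -0.014 0 -1; 0 0 -0.112 0.0125 -0.0125 0 -1; 0 0 -0.112 0.014 -0.011 0 -1; 0 0 -0.112 0.015 -0.0095 0 -1; 0 0 0 0 0 0 -1",
)

```text
time: 19.97
position: [0.4445, -0.2807, 0.0985]
ee_rot: [0.064, 0.998, 0.0, -0.002]
wrist_force: [0.2, 0.6, -0.7]
opening: 0.0854
grip_force: 0.0
```

servo_tool(
  commands="0 0 0 0 0 0 -1; 0 0 0 0 0 0 -1; 0 0 0 0 0 0 -1; 0 0 0 0 0 0 -1",
)

```text
time: 20.3
position: [0.4498, -0.2786, 0.0999]
ee_rot: [0.065, 0.998, 0.0, 0.0]
wrist_force: [0.1, 1.2, -0.1]
opening: 0.0854
grip_force: 0.0
```

Run:
```python
from h import *
im=ctrl.snapshot('wrist'); st(); print(fit('block_center',(.04,.05,.06),(.449,-.279),['wrist'],yaws=[-.13]),[d['point'] for d in ctrl.spot_point('block_center','wrist')])
mark(im,'w10',[(.04,.05,.06,.449,-.279,-.13),(.04,.05,.016,.449,-.279,-.13)])
cv2.imwrite('pics/w10c.png',cv2.resize(cv2.imread('pics/w10.png')[80:330,180:460],None,fx=2,fy=2))
```

```text
t 20.35 p [ 0.4497 -0.2786  0.0999] yaw 3.011 tilt [0. 0.] F [-0.6  0.2  1.3] o 0.0855 g 0.0 j [ 1.03  0.45 -0.72  1.89  0.37  0.93  1.57]
([0.4489, -0.2778, -0.2014], np.float64(0.087), ['wrist']) [[0.4494, -0.2797, 0.0313], [0.4295, 0.0973, 0.0261]]
```

View pics/w10c.png

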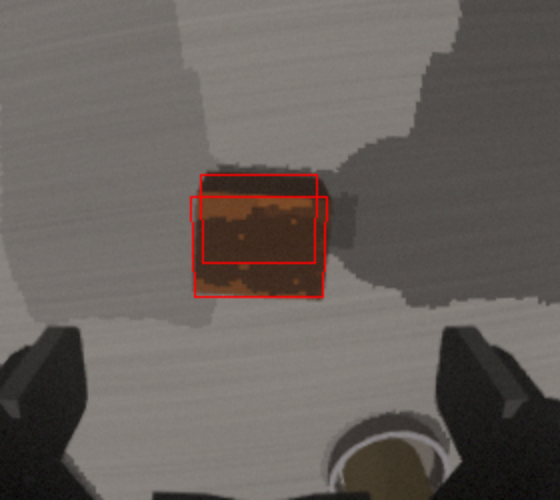

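The picture shows the block at crop (261,245), turned about 0.07 rad clockwise from the drawn outline, which agrees with the fitted yaw of -0.20. I'm correcting for that and picking it up.

servo_tool(
  commands="0 0 0.066 0.001 0 0.025 -1; 0 0 0 0 0 0.03 -1; 0 0 0 0 0 0.025 -1; 0 0 0 0 0 0.015 -1; 0 0 0 0 0 0 -1",
)

```text
time: 20.87
position: [0.4461, -0.2778, 0.002]
ee_rot: [0.098, 0.995, 0.001, -0.002]
wrist_force: [-1.0, -0.1, 0.4]
opening: 0.0852
grip_force: 0.0
```

servo_tool(
  commands="0 0 0 0 0 0 0; 0 0 0 0 0 0 1; 0 0 0 0 0 0 1; 0 0 0 0 0 0 1; 0 0 0 0 0 0 1",
  force=30,
)

```text
time: 21.28
position: [0.4491, -0.2795, 0.0065]
ee_rot: [0.098, 0.995, -0.001, 0.001]
wrist_force: [-1.3, 1.5, 6.5]
opening: 0.0493
grip_force: 31.2
```

Run:
```python
from h import *
st(); y=-.24; d=-.050; x,yy=.615+d*np.cos(y)-.0018*np.sin(y)*0,.2017+d*np.sin(y); print(x,yy)
plan([(.449,-.2785,.1,2.945,3),(x,yy,.1,y+np.pi,5)])
```

```text
t 21.28 p [ 0.4491 -0.2795  0.0065] yaw 2.945 tilt [ 0.002 -0.001] F [-1.3  1.5  6.5] o 0.0493 g 31.2 j [ 0.94  0.57 -0.62  1.97  0.49  0.75  1.41]
0.5664331012573985 0.21358513132135673
-> 0.449 -0.279 0.100 2.94
-0 0.001 -0 0 0.0003 -0.0312; -0 0.001 -0 0.0001 0.0003 -0.0312; -0.001 0 -0 0.0001 0.0003 -0.0311
-> 0.566 0.214 0.100 2.90
0 0 0.003 -0.0014 0.0361 0; 0 0 0.003 -0.0012 0.0361 0; 0 0 0.003 -0.0011 0.0361 0; 0 0 0.003 -0.001 0.0361 0; 0 0 0.003 -0.0009 0.0361 0
0 0 0.003 -0.0008 0.0361 0; 0 0 0.003 -0.0007 0.0361 0; 0 0 0.003 -0.0006 0.0361 0; 0 0 0.003 -0.0005 0.0362 0; 0 0 0.003 -0.0004 0.0361 0
0 0 0.003 -0.0003 0.0362 0; 0 0 0.003 -0.0002 0.0362 0; 0 0 0.004 -0.0001 0.0361 0; 0 0 0.003 0.0001 0.0362 0
```

servo_tool(
  commands="0 0 0 0 0 -0.02 1; 0 0 0 0 0 -0.03 1; 0 0 0 0 0 -0.03 1; 0 0 0 0 0 -0.015 1; 0 0 0 0 0 0 1",
)

```text
time: 21.7
position: [0.4502, -0.2803, 0.1041]
ee_rot: [0.098, 0.995, -0.002, 0.003]
wrist_force: [-0.2, -0.8, -1.3]
opening: 0.049
grip_force: 32.2
```

servo_tool(
  commands="0 0 0.003 -0.001 0.036 0 1; 0 0 0.003 -0.001 0.036 0 1; 0 0 0.003 -0.001 0.036 0 1; 0 0 0.003 -0.001 0.036 0 1; 0 0 0.003 -0.001 0.036 0 1",
)

```text
time: 22.12
position: [0.4887, -0.1026, 0.0996]
ee_rot: [0.106, 0.994, -0.0, -0.0]
wrist_force: [1.0, 0.5, -1.3]
opening: 0.0493
grip_force: 32.2
```

servo_tool(
  commands="0 0 0.003 -0.001 0.036 0 1; 0 0 0.003 -0.001 0.036 0 1; 0 0 0.003 -0.001 0.036 0 1; 0 0 0.003 -0.001 0.036 0 1; 0 0 0.003 0 0.036 0 1",
)

```text
time: 22.53
position: [0.5319, 0.0723, 0.0995]
ee_rot: [0.114, 0.994, -0.0, -0.0]
wrist_force: [1.4, -0.1, -1.5]
opening: 0.0493
grip_force: 32.2
```

servo_tool(
  commands="0 0 0.003 0 0.036 0 1; 0 0 0.003 0 0.036 0 1; 0 0 0.003 0 0.036 0 1; 0 0 0.003 0 0.034 0 1; 0 0 0 0 0 0 1",
)

```text
time: 22.95
position: [0.5637, 0.2182, 0.1001]
ee_rot: [0.115, 0.993, 0.003, -0.0]
wrist_force: [-0.6, 0.6, -0.6]
opening: 0.0493
grip_force: 32.2
```

servo_tool(
  commands="0 0 0 0 0 0 1; 0 0 0 0 0 0 1; 0 0 0 0 0 0 1; 0 0 0 0 0 0 1",
)

```text
time: 23.28
position: [0.5646, 0.2073, 0.0997]
ee_rot: [0.12, 0.993, -0.001, -0.0]
wrist_force: [0.5, -0.8, -0.5]
opening: 0.0492
grip_force: 32.2
```

Run:
```python
from h import *
im=ctrl.snapshot('wrist'); st(); p=ctrl.get_state()['position']
print('held',fit('block_center',(.04,.05,.06),p[:2],['wrist'],z0=p[2]-.0055,yaws=[-.24]))
print('large drum',fit('large_drum_center',(.062,.06),(.434,.098),['wrist']))
mark(im,'w11',[(.16,.074,.02,.615,.2017,-.24),(.04,.05,p[2]+.054,*p[:2],-.24)])
cv2.imwrite('pics/w11c.png',cv2.resize(cv2.imread('pics/w11.png')[60:360,130:510],None,fx=2,fy=2))
```

```text
t 23.33 p [0.5646 0.2075 0.0999] yaw 2.901 tilt [-0.    -0.001] F [-0.1 -0.5 -0.9] o 0.0492 g 32.2 j [ 0.09  0.58 -0.73  1.72  0.44  1.02  0.53]
held ([0.565, 0.2085, -0.2545], np.float64(0.089), ['wrist'])
large drum ([0.432, 0.0945, 0.171], np.float64(0.103), ['wrist'])
```

View pics/w11c.png

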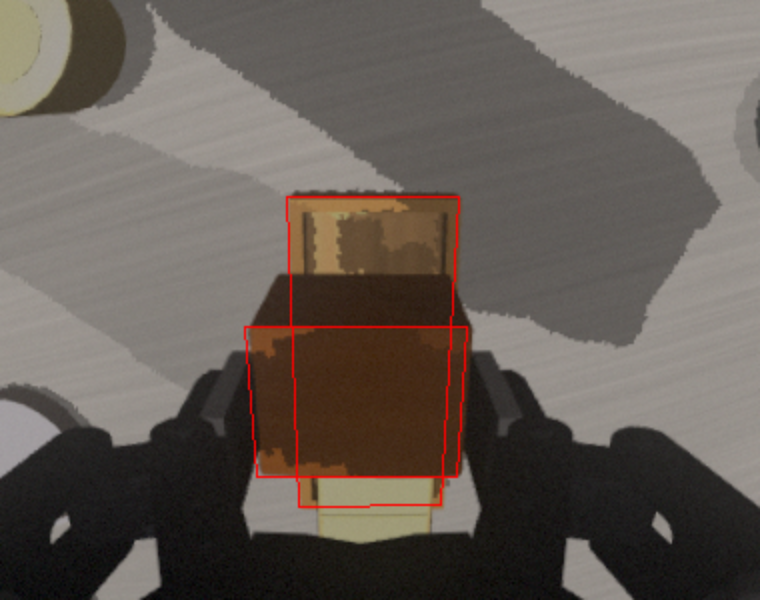

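The crate outline fits (near edge at crop row 197) and the block is held squarely. I shift it 6 mm sideways over the gap and lower it.

servo_tool(
  commands="0 0 0 -0.002 0.006 0 1; 0 0 0 0 0 0.02 1; 0 0 0 0 0 0.025 1; 0 0 0 0 0 0.02 1; 0 0 0 0 0 0 1",
)

```text
time: 23.85
position: [0.5657, 0.2133, 0.0312]
ee_rot: [0.119, 0.993, -0.001, -0.003]
wrist_force: [-0.3, -0.6, -0.8]
opening: 0.0493
grip_force: 32.2
```

servo_tool(
  commands="0 0 0 0 0 0.01 1; 0 0 0 0 0 0.007 1; 0 0 0 0 0 0.004 1; 0 0 0 0 0 0 1; 0 0 0 0 0 0 1",
)

```text
time: 24.27
position: [0.5681, 0.2148, 0.0144]
ee_rot: [0.119, 0.993, 0.0, 0.0]
wrist_force: [0.7, 0.7, -1.1]
opening: 0.049
grip_force: 32.2
```

servo_tool(
  commands="0 0 0 0 0 0.002 1; 0 0 0 0 0 0.001 1; 0 0 0 0 0 0 1; 0 0 0 0 0 0 1; 0 0 0 0 0 0 1",
)

```text
time: 24.68
position: [0.5679, 0.2146, 0.0111]
ee_rot: [0.119, 0.993, 0.0, 0.0]
wrist_force: [-0.3, 0.1, -0.5]
opening: 0.0494
grip_force: 32.2
```

servo_tool(
  commands="0 0 0 0 0 0.001 1; 0 0 0 0 0 0 1; 0 0 0 0 0 0 1; 0 0 0 0 0 0 1",
)

```text
time: 25.02
position: [0.5681, 0.2148, 0.0106]
ee_rot: [0.119, 0.993, 0.0, 0.0]
wrist_force: [-1.6, -1.2, 5.5]
opening: 0.0491
grip_force: 32.9
```

Run:
```python
from h import *
im=ctrl.snapshot('wrist'); st()
c,s=np.cos(.24),np.sin(.24); p=ctrl.get_state()['position'][:2]-[.615,.2017]; print('tool in crate',np.array([[c,-s],[s,c]])@p)
cv2.imwrite('pics/w12c.png',cv2.resize(im[60:360,130:510,::-1],None,fx=2,fy=2))
```

```text
t 25.07 p [0.5681 0.2148 0.0106] yaw 2.903 tilt [ 0.001 -0.   ] F [-1.1 -1.1  5.3] o 0.0495 g 32.9 j [ 0.03  0.69 -0.67  1.77  0.54  0.88  0.45]
tool in crate [-0.04864586  0.00153227]
```

View pics/w12c.png

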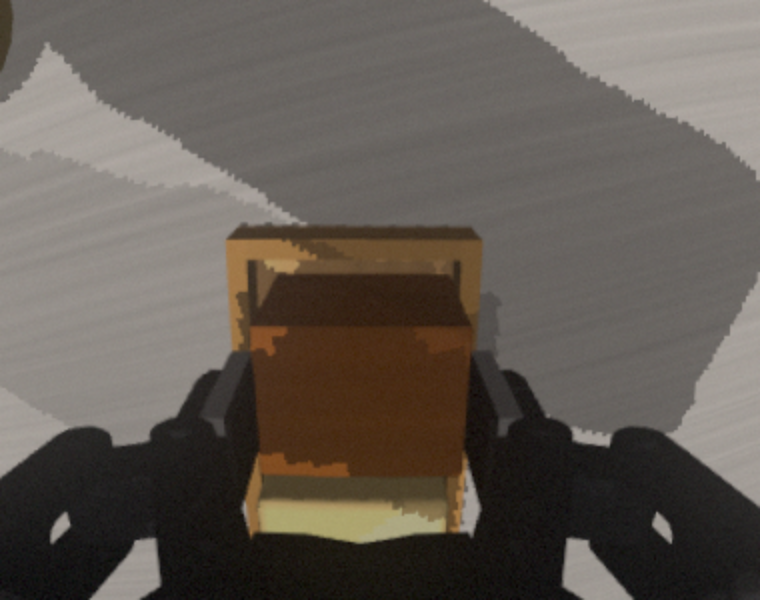

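The picture shows the block standing inside the crate walls, clear of the near wall at crop row 240 with the brick behind it. It touched the floor at the expected height. Releasing it and going to the large drum.

servo_tool(
  commands="0 0 0 0 0 -0.001 0.3; 0 0 0 0 0 0 -1; 0 0 0 0 0 0 -1; 0 0 0 0 0 0 -1; 0 0 0 0 0 0 -1",
)

```text
time: 25.48
position: [0.5678, 0.2146, 0.0108]
ee_rot: [0.119, 0.993, -0.0, -0.0]
wrist_force: [1.4, 0.3, -0.1]
opening: 0.0853
grip_force: 0.0
```

servo_tool(
  commands="0 0 0 0 0 -0.01 -1; 0 0 0 0 0 -0.025 -1; 0 0 0 0 0 -0.03 -1; 0 0 0 0 0 -0.025 -1; 0 0 0 0 0 0 -1",
)

```text
time: 25.9
position: [0.5704, 0.2167, 0.107]
ee_rot: [0.119, 0.993, 0.002, 0.003]
wrist_force: [0.1, 1.3, 1.5]
opening: 0.0852
grip_force: 0.0
```

Run:
```python
from h import *
st(); plan([(.433,.0975,.1,2.4,5)])
```

```text
t 25.9 p [0.5704 0.2167 0.107 ] yaw 2.903 tilt [0.007 0.003] F [0.1 1.3 1.5] o 0.0852 g 0.0 j [ 0.08  0.58 -0.74  1.7   0.44  1.03  0.52]
-> 0.433 0.098 0.100 2.40
0.001 0.001 0.101 0.0211 -0.0297 0.0011; 0.001 0.001 0.101 0.018 -0.0316 0.0012; 0.001 0.001 0.1 0.0147 -0.0333 0.0012; 0.002 0.001 0.101 0.0113 -0.0346 0.0013; 0.001 0.001 0.1 0.0077 -0.0355 0.0013
```

servo_tool(
  commands="0 0 0.1 0.021 -0.029 0 -1; 0 0 0.1 0.0175 -0.031 0 -1; 0 0 0.1 0.014 -0.033 0 -1; 0 0 0.1 0.011 -0.034 0 -1; 0 0 0.1 0.0075 -0.035 0 -1",
)

```text
time: 26.32
position: [0.4319, 0.096, 0.1011]
ee_rot: [0.363, 0.932, -0.0, 0.0]
wrist_force: [0.2, -0.6, 0.5]
opening: 0.0857
grip_force: 0.0
```

servo_tool(
  commands="0 0 0 0 0 0 -1; 0 0 0 0 0 0 -1; 0 0 0 0 0 0 -1; 0 0 0 0 0 0 -1; 0 0 0 0 0 0 -1",
)

```text
time: 26.73
position: [0.4341, 0.098, 0.1011]
ee_rot: [0.36, 0.933, 0.001, 0.0]
wrist_force: [0.0, -0.5, -0.3]
opening: 0.0853
grip_force: 0.0
```

Run:
```python
from h import *
im=ctrl.snapshot('wrist'); st(); print(fit('large_drum_center',(.062,.06),(.434,.098),['wrist']),[d['point'] for d in ctrl.spot_point('large_drum_center','wrist')])
p=ctrl.get_state()['position']; g=np.array([.433,.0975]);
```

```text
t 26.78 p [0.4339 0.0979 0.101 ] yaw 2.404 tilt [0.    0.001] F [ 0.1 -0.3  0.3] o 0.0853 g 0.0 j [ 0.27  0.3  -0.7   2.08  0.26  0.84  0.25]
([0.4317, 0.0966, 0.1635], np.float64(0.047), ['wrist']) [[0.4342, 0.0967, 0.0294]]
```

servo_tool(
  commands="0 0 0 0 -0.002 0.025 -1; 0 0 0 0 0 0.03 -1; 0 0 0 0 0 0.025 -1; 0 0 0 0 0 0.015 -1; 0 0 0 0 0 0 -1",
)

```text
time: 27.3
position: [0.4298, 0.0954, 0.0032]
ee_rot: [0.361, 0.933, -0.001, -0.002]
wrist_force: [-0.1, -0.8, 0.3]
opening: 0.0855
grip_force: 0.0
```

servo_tool(
  commands="0 0 0 0 0 0 0; 0 0 0 0 0 0 1; 0 0 0 0 0 0 1; 0 0 0 0 0 0 1; 0 0 0 0 0 0 1",
  force=32,
)

```text
time: 27.72
position: [0.4328, 0.096, 0.0074]
ee_rot: [0.361, 0.933, 0.001, 0.001]
wrist_force: [-2.8, 1.3, 8.3]
opening: 0.0601
grip_force: 34.3
```

servo_tool(
  commands="0 0 0 0 0 -0.02 1; 0 0 0 0 0 -0.03 1; 0 0 0 0 0 -0.03 1; 0 0 0 0 0 -0.015 1; 0 0 0 0 0 0 1",
)

```text
time: 28.13
position: [0.4345, 0.096, 0.1048]
ee_rot: [0.361, 0.932, 0.001, 0.003]
wrist_force: [0.3, -0.4, -1.5]
opening: 0.0602
grip_force: 36.0
```

Run:
```python
from h import *
st(); plan([(.6335,-.0075,.1,2.4,5)])
```

```text
t 28.13 p [0.4345 0.096  0.1048] yaw 2.402 tilt [0.007 0.   ] F [ 0.3 -0.4 -1.5] o 0.0602 g 36.0 j [ 0.29  0.29 -0.71  2.08  0.26  0.85  0.26]
-> 0.633 -0.007 0.100 2.40
0.001 0.001 0 -0.0361 0.0096 0.001; 0.001 0.001 0 -0.0361 0.0096 0.001; 0.001 0.001 0.001 -0.0361 0.0096 0.0009; 0.001 0.001 0 -0.0361 0.0096 0.0009; 0.001 0 0.001 -0.0362 0.0096 0.0009
0 0.001 0 -0.0361 0.0097 0.0008
```

Drum gripped with an opening of 0.060 at 36 N. Carrying it to the large tray.

servo_tool(
  commands="0 0 0 -0.036 0.0095 0 1; 0 0 0 -0.036 0.0095 0 1; 0 0 0 -0.036 0.0095 0 1; 0 0 0 -0.036 0.0095 0 1; 0 0 0 -0.036 0.0095 0 1",
)

```text
time: 28.55
position: [0.598, 0.0077, 0.1002]
ee_rot: [0.361, 0.932, -0.0, -0.0]
wrist_force: [0.1, 0.4, -0.9]
opening: 0.06
grip_force: 36.0
```

servo_tool(
  commands="0 0 0 -0.036 0.0095 0 1; 0 0 0 0 0 0 1; 0 0 0 0 0 0 1; 0 0 0 0 0 0 1; 0 0 0 0 0 0 1",
)

```text
time: 28.97
position: [0.6288, -0.0069, 0.1006]
ee_rot: [0.36, 0.933, -0.0, -0.001]
wrist_force: [0.1, 0.7, -1.5]
opening: 0.0599
grip_force: 36.0
```

Run:
```python
from h import *
for c in ['wrist','wrist','top','scene']: ctrl.snapshot(c)
st(); p=ctrl.get_state()['position']
print('held',fit('large_drum_center',(.062,.06),p[:2],['wrist'],z0=p[2]-.0065)[:2],'tray',fit('large_tray',(.086,.02),(.6335,-.0075),['wrist'])[:2])
for c in ['wrist','top','scene']: print(c,[(round(d['p'],2),np.round(d['point'],4)) for d in ctrl.spot_point('large_tray',c)][:2])
```

```text
t 29.17 p [ 0.6296 -0.0074  0.1013] yaw 2.404 tilt [ 0. -0.] F [-0.4  0.4 -1.5] o 0.0601 g 36.0 j [ 0.35  0.58 -0.59  1.65  0.37  1.03  0.47]
held ([0.6306, -0.0078, -0.0926], np.float64(0.069)) tray ([0.6341, -0.008, 0.0406], np.float64(1.735))
wrist []
top [(0.71, array([ 0.6304, -0.0097,  0.0022]))]
scene [(0.83, array([ 0.6311, -0.0076,  0.0025]))]
```

Run:
```python
from h import *
from scipy.optimize import least_squares
ctrl.snapshot('wrist')
S=ctrl.silhouettes('large_tray','wrist')
for s in S[:2]:
    m=s['mask'].astype(np.uint8); c=max(cv2.findContours(m,cv2.RETR_EXTERNAL,cv2.CHAIN_APPROX_NONE)[0],key=len)[:,0]
    P=wray(c,.02)[:,:2]; d=np.hypot(*(P-[.633,-.0075]).T); k=abs(d-.043)<.006; P=P[k]
    r=least_squares(lambda q:np.hypot(*(P-q).T)-.043,[.633,-.0075],loss='soft_l1',f_scale=.001)
    a=np.degrees(np.arctan2(*(P-r.x).T[::-1])); print(round(s['p'],2),m.sum(),k.sum(),len(k),r.x.round(4),np.sqrt(2*r.cost/len(P)),np.histogram(a,8,(-180,180))[0])
```

```text
0.87 2850 175 261 [ 0.6332 -0.0075] 0.0009100853058096401 [34 17  0  0 17 35 35 37]
```

The tray's rim arc fits a circle centred at (0.6332, -0.0075) to within 1 mm. Lowering the large drum.

servo_tool(
  commands="0 0 0 -0.002 0.002 0.02 1; 0 0 0 0 0 0.03 1; 0 0 0 0 0 0.02 1; 0 0 0 0 0 0.01 1; 0 0 0 0 0 0.004 1",
)

```text
time: 29.93
position: [0.6316, -0.0079, 0.0151]
ee_rot: [0.361, 0.933, -0.001, -0.001]
wrist_force: [0.1, 0.1, -1.3]
opening: 0.0599
grip_force: 36.0
```

servo_tool(
  commands="0 0 0 0 0 0.002 1; 0 0 0 0 0 0.002 1; 0 0 0 0 0 0 1; 0 0 0 0 0 0 1; 0 0 0 0 0 0 1",
)

```text
time: 30.35
position: [0.6334, -0.0078, 0.014]
ee_rot: [0.361, 0.933, 0.0, 0.001]
wrist_force: [0.5, 0.5, -2.6]
opening: 0.0603
grip_force: 36.0
```

servo_tool(
  commands="0 0 0 0 0 0.001 1; 0 0 0 0 0 0 1; 0 0 0 0 0 0 1; 0 0 0 0 0 0 1",
)

```text
time: 30.68
position: [0.6329, -0.0078, 0.0121]
ee_rot: [0.361, 0.933, 0.0, 0.0]
wrist_force: [0.4, 0.2, -1.2]
opening: 0.06
grip_force: 36.0
```

servo_tool(
  commands="0 0 0 0 0 0.001 1; 0 0 0 0 0 0 1; 0 0 0 0 0 0 1; 0 0 0 0 0 0 1",
)

```text
time: 31.02
position: [0.633, -0.0078, 0.0116]
ee_rot: [0.361, 0.933, -0.0, 0.0]
wrist_force: [-2.5, -1.3, 5.1]
opening: 0.0601
grip_force: 36.7
```

Floor contact (+5 N) at the expected height. Releasing, backing up and checking.

servo_tool(
  commands="0 0 0 0 0 -0.0005 0.3; 0 0 0 0 0 0 -1; 0 0 0 0 0 0 -1; 0 0 0 0 0 0 -1; 0 0 0 0 0 0 -1",
)

```text
time: 31.43
position: [0.6328, -0.0077, 0.0113]
ee_rot: [0.361, 0.933, 0.0, -0.0]
wrist_force: [-0.2, -0.3, 0.3]
opening: 0.0854
grip_force: 0.0
```

servo_tool(
  commands="0 0 0 0 0 -0.01 -1; 0 0 0 0 0 -0.025 -1; 0 0 0 0 0 -0.04 -1; 0 0 0 0 0 -0.04 -1; 0 0 0 0 0 -0.04 -1",
)

```text
time: 31.85
position: [0.6324, -0.0075, 0.1688]
ee_rot: [0.361, 0.933, 0.0, -0.0]
wrist_force: [1.8, -0.3, 0.4]
opening: 0.0854
grip_force: 0.0
```

servo_tool(
  commands="0 0 0 0.04 0 -0.02 -1; 0 0 0 0.04 0 0 -1; 0 0 0 0.04 0 0 -1; 0 0 0 0 0 0 -1; 0 0 0 0 0 0 -1",
)

```text
time: 32.27
position: [0.545, 0.0732, 0.1866]
ee_rot: [0.359, 0.933, 0.0, 0.001]
wrist_force: [0.6, -0.8, -0.1]
opening: 0.0856
grip_force: 0.0
```

servo_tool(
  commands="0 0 0 0 0 0 -1; 0 0 0 0 0 0 -1; 0 0 0 0 0 0 -1",
)

```text
time: 32.52
position: [0.5469, 0.0702, 0.1849]
ee_rot: [0.362, 0.932, 0.0, -0.0]
wrist_force: [-0.2, -0.2, -0.9]
opening: 0.0853
grip_force: 0.0
```

Run:
```python
from h import *
for c in ['wrist','wrist','top','scene']: save(c,'fin_'+c)
st()
for n,s,p in [('large_drum_center',(.062,.06),(.633,-.0075)),('small_drum_center',(.044,.06),(.6,-.229)),('brick_center',(.096,.05,.06),(.64,.1955)),('block_center',(.04,.05,.06),(.568,.215))]:
    for c in ['wrist','top','scene']:
        r=[np.round(d['point'],3).tolist() for d in ctrl.spot_point(n,c) if d['p']>.3][:2]
        try: f=fit(n,s,p,[c],z0=.004,yaws=[-.24])[:2]
        except Exception as e: f=None
        print(n,c,r,f)
for n in ['salt_jar','knife','stick_tray']: print(n,[np.round(d['point'],3).tolist() for d in ctrl.spot_point(n,'scene')][:1])
```

```text
t 32.72 p [0.5464 0.0707 0.1847] yaw 2.402 tilt [-0.001  0.   ] F [-0.2 -0.1 -0.8] o 0.0854 g 0.0 j [ 0.31  0.37 -0.68  1.75  0.26  1.11  0.38]
large_drum_center wrist [[0.631, -0.008, 0.033]] ([0.6336, -0.0068, 0.076], np.float64(0.084))
large_drum_center top [[0.636, -0.013, 0.034]] ([0.6269, -0.0133, 0.1706], np.float64(2.321))
large_drum_center scene [[0.632, -0.007, 0.033]] ([0.6298, -0.0097, 0.2803], np.float64(0.113))
small_drum_center wrist [[0.643, 0.197, 0.032], [0.568, 0.218, 0.033]] ([0.6, -0.229, 0.0], np.float64(nan))
small_drum_center top [[0.6, -0.225, 0.034]] ([0.5965, -0.2343, 0.0655], np.float64(0.183))
small_drum_center scene [] ([0.5999, -0.2341, 0.0667], np.float64(0.129))
brick_center wrist [[0.644, 0.197, 0.034]] ([0.6428, 0.1976, -0.1907], np.float64(0.108))
brick_center top [[0.641, 0.194, 0.033], [0.631, -0.013, 0.0]] ([0.6199, 0.21, 0.6702], np.float64(1.351))
brick_center scene [[0.642, 0.2, 0.031]] ([0.6367, 0.1935, -0.1553], np.float64(0.193))
block_center wrist [[0.568, 0.215, 0.036]] ([0.5675, 0.2189, -0.2754], np.float64(0.145))
block_center top [] ([0.5656, 0.2139, -0.3455], np.float64(0.273))
block_center scene [[0.566, 0.213, 0.034], [0.796, -0.107, 0.0]] ([0.5605, 0.2135, -0.1388], np.float64(0.353))
salt_jar [[0.553, 0.455, 0.001]]
knife [[0.507, -0.454, -0.0]]
stick_tray [[0.796, -0.112, -0.001]]h.py:45: RuntimeWarning: invalid value encountered in scalar divide
  return best.x.round(4).tolist(),round(best.fun/len(obs),3),[c for c,_ in obs]
```

All four stand at a centre height of about 34 mm, in their holders, and the bystanders haven't moved.

```bash
python3 -c "
from cell import ctrl
print(ctrl.hand_in())"
```

```text
the job is handed in; nothing more can be done
None
```

I handed the job in at about 33 s: both drums are in their trays, the brick is flush with the crate's far end and the wooden block stands in the space left, all let go; the camera checks showed nothing tipped and the bystanders still in place, and no verdict came back.

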